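Rake a heap of nut blanks level on the inspection glass

ROBOT

A 6-joint arm with a two-finger parallel gripper is mounted at the origin on the work surface. World frame = base frame: x ahead of the robot, y to its left, z up, the work surface at z = 0. Lengths are in m, angles in rad, forces in N, time in s.
With the tool pointing down it reaches from about 0.375 to 0.9 m from the base axis. Payload 3.1 kg.
Tool frame: the origin (TCP) lies at the very end of the fingers, on their centre line; the grasp point (between the pads) lies behind it (r.tcp_to_grasp is the z of the grasp point in the tool frame, in m); z points along the fingers, y is the direction in which the jaws open and shut (so a half turn about z gives the same grasp; the last joint's range is limited). The gripper opens to 87 mm and grips with 3 to 60 N. Pads are 19 mm wide; open, the fingers measure 117 mm over their backs; the gripper's body (75 mm by 190 mm) begins 51 mm behind the grasp point.
Start: joints at [1.143, 0.527, 1.433, -0, 1.181, -0.178], TCP at [0.154, 0.606, 0.223] pointing down, gripper open.
Joint ranges: [-3.08, 3.08], [-0.75, 2.2], [0.22, 2.44], [-1.43, 4.57], [0, 2.65], [-2.85, 2.85]. Speed limits (rad/s): [2.79, 2.79, 3.14, 3.14, 3.14, 3.14].

INTERFACE

Orientations are given as a rotation vector (axis times angle).
In Python, from workcell import r gives the robot as it stands.
- The arm moves only by the shell command python3 -m inch 'ROWS'. ROWS is JSON, a list of rows, each an object with "gripper": the finger opening in mm, from 0 to 87; "linear": the shift along the tool's x, y, z in units of 25 mm (1.0 is 25 mm), a list of three; "delta_rot": the turn, a rotation vector about the tool's x, y, z in units of 8 degrees (1.0 is 8 degrees), a list of three. In form: [{"gripper": gripper, "linear": [tx, ty, tz], "delta_rot": [wx, wy, wz]}, ...]. A call has 1 to 5 rows; each row is the pose to reach, as a shift and turn from the pose commanded when the call began, along the tool's axes at that moment; what a row does not reach only later rows make up. A row lasts 1/8 s, in which the tool goes at most 62.5 mm and 10.7 degrees, less where a joint would pass 70% of its speed; a pose out of reach is approached as far as the arm can. A call with a gripper value outside its range is refused whole. The fingers move at their own pace and stop on an object; the grip force is fixed at half the most. Time passes only in rows, so rows that repeat a pose let the fingers close. It gives the time, the measured TCP pose, the force and the opening at its end, in the units of the state.
- r.state(): the state, without advancing time (a new reading comes with each control period).
- r.snapshot(name): name is "side" or "top"; returns a dict with "pixels" (420x560x3 uint8, red, green, blue), "depth" (420x560 float32, m along the optical axis (not along the pixel's ray), 0 where there is no reading), "fx", "fy", "cx", "cy" (pixels), "origin" and "attitude" of the camera in the world. Camera axes: x right, y down, z forward; pixel columns grow to the right and rows downward; lengths in m; the calibration is good to about 2 mm. A picture is of the moment at which its call begins.
- r.finish_job(): hands the job in, once; it reports no verdict.
Trained networks look in the newest picture that a camera, given by its name, has taken for a name from the list of things; names that differ only in an ending like _2 or _b are one class to them, and where a whole thing is asked for, a point or a joint stands for the part that bears it (a point fixed in the world has none). Each returns a list of dicts, best first, with "score" (0 to 1); they miss things now and then, are a little off and sometimes report something else, mostly with a low value. They report only what shows in the picture. A call takes as long as a camera call. They do not tell look-alikes from the thing itself.
- r.outline_of(camera, thing): "region" (420x560 bool, what is visible of it) and "rect" ([left, top, right, bottom] in pixels, round what is visible of it).
The state is a dict: "time_s": time; "joint_pos": joint angles; "qvel": joint speeds; "tau": joint torques, N m; "position": TCP position; "ee_rot": TCP orientation; "contact_force": force on the tool from outside, world axes, zero at the start; "torque": the same for the moment, N m; "opening": finger opening in m.
Only numpy, scipy, OpenCV 4.12 (cv2) and the standard library are available. Lean on these libraries where they do the work, as an engineer would, in place of code of your own. Each camera call takes 0.05 s, during which the arm holds its last target.

TASK

Steel nut blanks have been tipped in a heap at one end of the inspection light box. Take the small rake from its holder and, its pegs riding lightly on the glass into the bare end and never pressing hard, rake the blanks out into one even layer over the whole glass - every blank lying flat, both ends and the middle covered alike on either side - then stand the rake back in its holder. Move the blanks with the rake only, not with the gripper, and leave the other things on the table where they are.

Things in the scene. Friction and masses are not known exactly. Their poses are not given: they have to be found in the camera images.
- lightbox: Inspection light box fixed to the table: aluminium housing 182 (its x) x 302 (its y) mm, its rim 16 mm wide and 56 mm high, round a sunken bed of rigid white opal glass, 150 x 270 mm. Origin: centre of its underside, on the table; y along the length, z up. The heap of blanks lies at the +y end, the -y end is bare.
- bed_hinge (a point): Point on the glass surface, 35 mm above the table, mid-width, at y = +80 mm of the light box (under the heap), where the glass bed's stiff hinge runs across. The bed was left at an unmeasured slope of up to 0.045 rad either way, so the bare end lies up to 10 mm above or below 35 mm: feel for it. Neither glass nor hinge gives under the rake.
- rake: Small bench rake, 130 mm tall, 0.2 kg, held upright in use: wooden head 122 x 20 x 20 mm, five round nylon pegs (5 mm thick, 26 mm apart, 109 mm over all) that stand 30 mm below the head, upright flat-sided wooden handle. Origin: centre of the row of peg tips; x along the row of pegs, z up the handle. The handle is 28 mm (x) by 22 mm (y) and runs from 58 to 130 mm above the peg tips; the head's top is at 50 mm.
- holder: Grey steel rake holder fixed to the table: foot 150 x 62 mm, two upright cheeks, top 45 mm above the table, with a slot 13 mm wide (y) and 126 mm long (x) between them. The rake's head rests on the cheeks with its pegs hanging in the slot, peg tips then 15 mm above the table, handle up. Origin: centre of its underside, under the middle of the slot; x along the slot.
- blank1: Hexagonal steel nut blank, solid, 36 mm across flats (42 mm over corners), 20 mm thick, about 0.16 kg. Origin: its centre (10 mm above the glass when it lies flat); z through its thickness, x through a corner. One of the three in the heap's lower row next to the end wall.
- blank2: Hexagonal steel nut blank, solid, 36 mm across flats (42 mm over corners), 20 mm thick, about 0.16 kg. Origin: its centre (10 mm above the glass when it lies flat); z through its thickness, x through a corner. One of the three in the heap's lower row next to the end wall.
- blank3: Hexagonal steel nut blank, solid, 36 mm across flats (42 mm over corners), 20 mm thick, about 0.16 kg. Origin: its centre (10 mm above the glass when it lies flat); z through its thickness, x through a corner. One of the three in the heap's lower row next to the end wall.
- blank4: Hexagonal steel nut blank, solid, 36 mm across flats (42 mm over corners), 20 mm thick, about 0.16 kg. Origin: its centre (10 mm above the glass when it lies flat); z through its thickness, x through a corner. One of the three in the heap's lower row nearer the middle.
- blank5: Hexagonal steel nut blank, solid, 36 mm across flats (42 mm over corners), 20 mm thick, about 0.16 kg. Origin: its centre (10 mm above the glass when it lies flat); z through its thickness, x through a corner. One of the three in the heap's lower row nearer the middle.
- blank6: Hexagonal steel nut blank, solid, 36 mm across flats (42 mm over corners), 20 mm thick, about 0.16 kg. Origin: its centre (10 mm above the glass when it lies flat); z through its thickness, x through a corner. One of the three in the heap's lower row nearer the middle.
- blank7: Hexagonal steel nut blank, solid, 36 mm across flats (42 mm over corners), 20 mm thick, about 0.16 kg. Origin: its centre (10 mm above the glass when it lies flat); z through its thickness, x through a corner. One of the three that lie on top, bridging the two lower rows.
- blank8: Hexagonal steel nut blank, solid, 36 mm across flats (42 mm over corners), 20 mm thick, about 0.16 kg. Origin: its centre (10 mm above the glass when it lies flat); z through its thickness, x through a corner. One of the three that lie on top, bridging the two lower rows.
- blank9: Hexagonal steel nut blank, solid, 36 mm across flats (42 mm over corners), 20 mm thick, about 0.16 kg. Origin: its centre (10 mm above the glass when it lies flat); z through its thickness, x through a corner. One of the three that lie on top, bridging the two lower rows.
- bin_spare: Bystander: small yellow open-fronted bin of parts, 150 x 100 x 75 mm, fixed; stands on the other side of the light box from the rake holder (the two may be swapped). Origin: centre of its underside.
- screwdriver: Bystander: screwdriver lying on the table on the left, 190 mm.
- spanner: Bystander: open-ended spanner lying on the table on the right, 200 mm.
- jar: Bystander: amber glass jar, 52 mm across, 65 mm tall. Origin: centre of its underside.
- gauge: Bystander: plug gauge lying on the table, about 105 mm long, 25 mm thick.
- patch1 (a point): Middle of one of six equal patches of the glass (75 x 90 mm each): the -x side of the -y end third, at x = -37.5 mm, y = -90 mm in the light box's frame, 35 mm above the table.
- patch2 (a point): Middle of one of six equal patches of the glass (75 x 90 mm each): the +x side of the -y end third, at x = 37.5 mm, y = -90 mm in the light box's frame, 35 mm above the table.
- patch3 (a point): Middle of one of six equal patches of the glass (75 x 90 mm each): the -x side of the middle third, at x = -37.5 mm, y = 0 mm in the light box's frame, 35 mm above the table.
- patch4 (a point): Middle of one of six equal patches of the glass (75 x 90 mm each): the +x side of the middle third, at x = 37.5 mm, y = 0 mm in the light box's frame, 35 mm above the table.
- patch5 (a point): Middle of one of six equal patches of the glass (75 x 90 mm each): the -x side of the +y end third, where the heap lies, at x = -37.5 mm, y = 90 mm in the light box's frame, 35 mm above the table.
- patch6 (a point): Middle of one of six equal patches of the glass (75 x 90 mm each): the +x side of the +y end third, where the heap lies, at x = 37.5 mm, y = 90 mm in the light box's frame, 35 mm above the table.
Mind the look-alikes: they are no part of the job. There is more than one size of the holder; the one meant has the size given above. Leave any turquoise look-alike of the blank5 alone.

How it is judged:
On the way, in this order (a step that is already met when the one before it is completed fails the run):
1. the rake is lifted out of its holder (z of rake in the frame of holder above 0.07 m), for 0.1 s.
2. at the bare end (rake past y = -20 mm of the light box) the rake pushes blanks along with its pegs on the glass, for 0.2 s without a break (contact force between rake and lightbox above 0.3 N and y of rake in the frame of lightbox below -0.02 m and (contact force between rake and blank1 above 0.05 N or contact force between rake and blank2 above 0.05 N or contact force between rake and blank3 above 0.05 N or contact force between rake and blank4 above 0.05 N or contact force between rake and blank5 above 0.05 N or contact force between rake and blank6 above 0.05 N or contact force between rake and blank7 above 0.05 N or contact force between rake and blank8 above 0.05 N or contact force between rake and blank9 above 0.05 N)), for 0.2 s.
At the end, for the whole second after the job is handed in: All nine blanks lie still on the glass, flat within 0.15 rad, in one layer (centres 30 to 55.5 mm above the table), a blank centre within 37 mm of the middle of each of the six patches; the rake is seated in its holder (tips 11 to 19 mm up, within 8 mm of the slot centre, within 0.1 rad of upright) (horizontal distance between any of blank1, blank2, blank3, blank4, blank5, blank6, blank7, blank8, blank9 and patch1 below 0.037 m and horizontal distance between any of blank1, blank2, blank3, blank4, blank5, blank6, blank7, blank8, blank9 and patch2 below 0.037 m and horizontal distance between any of blank1, blank2, blank3, blank4, blank5, blank6, blank7, blank8, blank9 and patch3 below 0.037 m and horizontal distance between any of blank1, blank2, blank3, blank4, blank5, blank6, blank7, blank8, blank9 and patch4 below 0.037 m and horizontal distance between any of blank1, blank2, blank3, blank4, blank5, blank6, blank7, blank8, blank9 and patch5 below 0.037 m and horizontal distance between any of blank1, blank2, blank3, blank4, blank5, blank6, blank7, blank8, blank9 and patch6 below 0.037 m and angle between the z axis of each of blank1, blank2, blank3, blank4, blank5, blank6, blank7, blank8, blank9 and the z axis of lightbox, either way round below 0.15 rad and z of blank1 in the frame of lightbox between 0.03 and 0.0555 m and z of blank2 in the frame of lightbox between 0.03 and 0.0555 m and z of blank3 in the frame of lightbox between 0.03 and 0.0555 m and z of blank4 in the frame of lightbox between 0.03 and 0.0555 m and z of blank5 in the frame of lightbox between 0.03 and 0.0555 m and z of blank6 in the frame of lightbox between 0.03 and 0.0555 m and z of blank7 in the frame of lightbox between 0.03 and 0.0555 m and z of blank8 in the frame of lightbox between 0.03 and 0.0555 m and z of blank9 in the frame of lightbox between 0.03 and 0.0555 m and horizontal distance between each of blank1, blank2, blank3, blank4, blank5, blank6, blank7, blank8, blank9 and lightbox below 0.15 m and linear speed of each of blank1, blank2, blank3, blank4, blank5, blank6, blank7, blank8, blank9, rake below 0.02 m/s and horizontal distance between rake and holder below 0.008 m and z of rake in the frame of holder between 0.011 and 0.019 m and angle between rake's own z axis and vertical below 0.1 rad); the robot touches nothing.
It fails at once if the rake presses on the light box with more than 15 N (contact force between rake and lightbox above 15 N).
It fails at once if the rake presses on a blank with more than 25 N (contact force between rake and blank1 above 25 N or contact force between rake and blank2 above 25 N or contact force between rake and blank3 above 25 N or contact force between rake and blank4 above 25 N or contact force between rake and blank5 above 25 N or contact force between rake and blank6 above 25 N or contact force between rake and blank7 above 25 N or contact force between rake and blank8 above 25 N or contact force between rake and blank9 above 25 N).
It fails at once if the gripper or arm touches a blank or the light box ((contact force between the fingers and blank1 above 0.5 N or contact force between the fingers and blank2 above 0.5 N or contact force between the fingers and blank3 above 0.5 N or contact force between the fingers and blank4 above 0.5 N or contact force between the fingers and blank5 above 0.5 N or contact force between the fingers and blank6 above 0.5 N or contact force between the fingers and blank7 above 0.5 N or contact force between the fingers and blank8 above 0.5 N or contact force between the fingers and blank9 above 0.5 N) or (contact force between the arm and blank1 above 0.5 N or contact force between the arm and blank2 above 0.5 N or contact force between the arm and blank3 above 0.5 N or contact force between the arm and blank4 above 0.5 N or contact force between the arm and blank5 above 0.5 N or contact force between the arm and blank6 above 0.5 N or contact force between the arm and blank7 above 0.5 N or contact force between the arm and blank8 above 0.5 N or contact force between the arm and blank9 above 0.5 N) or contact force between the fingers and lightbox above 0.5 N).
It fails at once if a loose bystander is moved by more than 20 mm (distance of any of screwdriver, spanner, jar, gauge from where it was at the start of the episode above 0.02 m).
It also fails if it takes over 72 s, if anything falls off the work surface, if the arm or the gripper's body presses on something with over 40 N, if the wrist force passes 120 N, or if a joint passes its speed limit or range.

## Working session

There is one attempt and no reset: what is moved stays moved. The work goes in short steps, Python scripts to look and compute and a shell command to move; the robot and the scene stay as the last step left them, time stands still between calls to the robot, and variables do not carry over. Pictures are saved under pics/ and viewed, and the job is handed in when it is done.

```bash
ls; mkdir -p pics; python3 - <<'E'
from workcell import r
import cv2
s=r.state();print(s, r.tcp_to_grasp)
for n in("side","top"):
    d=r.snapshot(n);cv2.imwrite(f"pics/{n}0.png",d["pixels"][:,:,::-1]);print(n,d["fx"],d["cx"],d["cy"],d["origin"],d["attitude"])
E
```

```text
pics
{'time_s': 0.0, 'joint_pos': array([ 1.14351438e+00,  5.28441319e-01,  1.43392392e+00,  8.94465608e-06,
        1.18139050e+00, -1.78495957e-01]), 'qvel': array([-0.00118778, -0.00071677, -0.00062588, -0.00192919, -0.00161409,
       -0.00049023]), 'tau': array([ 1.34028818e-05, -4.40042746e+01, -1.76590151e+01,  6.33536372e-02,
        5.83273871e-02, -1.83870620e-04]), 'position': array([0.15354613, 0.6050796 , 0.22158003]), 'ee_rot': array([-0.38970914, -3.1166677 ,  0.00323856]), 'contact_force': array([ 0.49457319, -0.76541111,  0.9775239 ]), 'torque': array([ 0.01114965,  0.0500641 , -0.00502182]), 'opening': 0.0871988551988491} -0.0187
side 426.66188419164683 277.4992279524942 206.98034061137488 [ 0.36359086 -0.72764584  0.76100626] [-2.30987606  0.1916988  -0.06429838]
top 496.3464283137885 280.6237489709417 204.28328692944316 [0.35146008 0.00946636 1.24670079] [-2.15227428  2.18736365 -0.11411076]
```

View pics/top0.png

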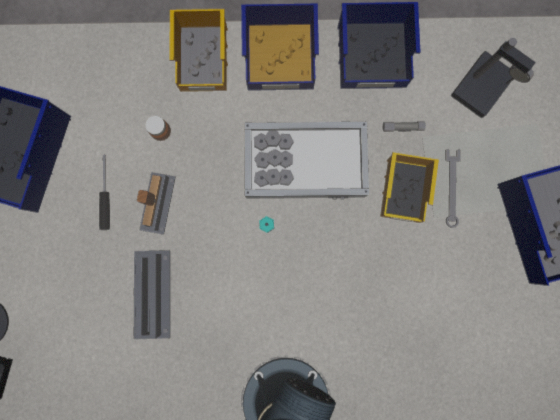

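View pics/side0.png

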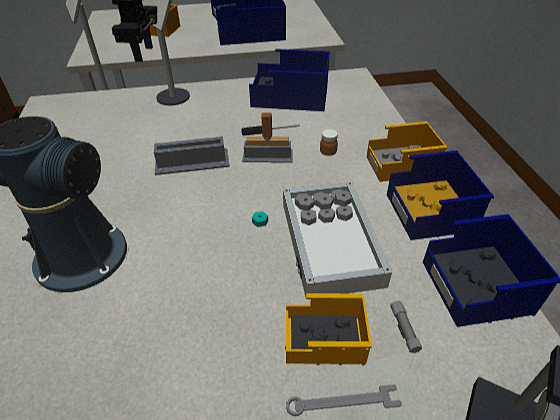

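The top view shows the heap at the left (world +y) end of the light box (306,160), and the turquoise decoy nut at (267,225). There are two grey holders. The one at (157,203) has the rake in it; the one at (152,294) is bigger and empty. The rake's own holder looks about 150 mm long, which I'll check in an enlarged crop.

```bash
cat > h.py <<'E'
import numpy as np, cv2
from scipy.spatial.transform import Rotation as R
from workcell import r
def P(d,mask=None):
    h,w=d["depth"].shape; v,u=np.mgrid[:h,:w]; z=d["depth"]
    p=np.stack([(u-d["cx"])/d["fx"]*z,(v-d["cy"])/d["fy"]*z,z],-1)
    p=p@R.from_rotvec(d["attitude"]).as_matrix().T+np.array(d["origin"])
    p[z==0]=np.nan
    return p
def rect(pts):
    (c,s,a)=cv2.minAreaRect((pts*1000).astype(np.float32)); return np.round(c,1),np.round(s,1),round(a,2)
E
python3 - <<'E'
from h import *
d=r.snapshot("top");p=P(d)
print("table z",np.nanmedian(p[240:260,300:340,2]))
for t in["rake","holder","lightbox","bin_spare","jar"]:
    for o in r.outline_of("top",t)[:3]:
        q=p[o["region"]&(d["depth"]>0)]
        print(t,round(o["score"],2),o["rect"],"z",np.nanpercentile(q[:,2],[2,50,98]).round(3),rect(q[:,:2]))
# box rim
q=p[105:210,235:380].reshape(-1,3);q=q[(q[:,2]>.05)&(q[:,2]<.0615)];
print("rim raw",rect(q[:,:2]))
reg=p[165:240,130:185].reshape(-1,3)
for a,b in((.036,.048),(.058,.069),(.1,.2)):
    q=reg[(reg[:,2]>a)&(reg[:,2]<b)];print(a,len(q),rect(q[:,:2]),np.median(q,0))
c=d["pixels"][160:245,120:200,::-1];cv2.imwrite("pics/hold.png",cv2.resize(c,None,fx=6,fy=6,interpolation=cv2.INTER_CUBIC))
c=d["pixels"][110:210,235:380,::-1];cv2.imwrite("pics/box.png",cv2.resize(c,None,fx=5,fy=5,interpolation=cv2.INTER_CUBIC))
E
```

```text
table z -0.001621530445477637
rake 0.88 [136.1, 176.1, 160.8, 222.5] z [0.047 0.065 0.146] (array([490.7, 324.7]), array([ 40. , 117.8]), 78.26)
rake 0.47 [264.4, 148.9, 280.3, 165.9] z [0.064 0.073 0.078] (array([585.5,  20.9]), array([31.3, 36.5]), 89.08)
holder 0.93 [131.8, 252.4, 168.0, 337.9] z [0.003 0.032 0.066] (array([261.2, 329.3]), array([216.1,  93. ]), 0.58)
holder 0.61 [141.0, 176.8, 174.7, 236.4] z [-0.001  0.01   0.048] (array([486.6, 315. ]), array([ 61.5, 150.3]), 76.84)
holder 0.43 [266.7, 165.5, 279.9, 185.0] z [0.069 0.073 0.077] (array([539.8,  24.1]), array([36.2, 36.6]), 89.07)
lightbox 0.66 [243.1, 119.7, 369.9, 200.0] z [0.026 0.035 0.058] (array([594.1, -60.1]), array([316.8, 203.4]), 88.61)
lightbox 0.18 [384.9, 122.4, 424.0, 130.3] z [0.002 0.02  0.026] (array([ 672.4, -309.4]), array([102.4,  21.5]), 89.8)
bin_spare 0.66 [380.7, 154.8, 435.5, 218.9] z [0.004 0.024 0.076] (array([ 509.1, -308.5]), array([121.1, 153.3]), 81.33)
jar 0.97 [147.4, 114.7, 167.5, 141.4] z [0.008 0.061 0.067] (array([671.6, 307.3]), array([47.8, 47.9]), 20.27)
jar 0.62 [265.6, 148.9, 282.0, 165.9] z [0.063 0.073 0.078] (array([585.6,  19.7]), array([33.7, 36.6]), 89.04)
rim raw (array([586.5, -57.8]), array([302.1, 183.2]), 89.63)
0.036 285 (array([488.4, 316.2]), array([ 34.2, 138. ]), 78.47) [0.4838527  0.30639151 0.04286573]
0.058 342 (array([488.8, 316.3]), array([ 21.8, 122. ]), 78.91) [0.4744578  0.31590407 0.06295431]
0.1 182 (array([488.8, 316.6]), array([23.2, 28.3]), 79.05) [0.48737364 0.31133314 0.14080894]
```

View pics/hold.png

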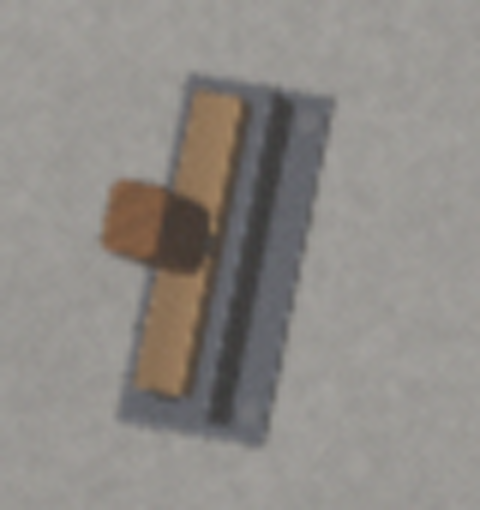

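View pics/box.png

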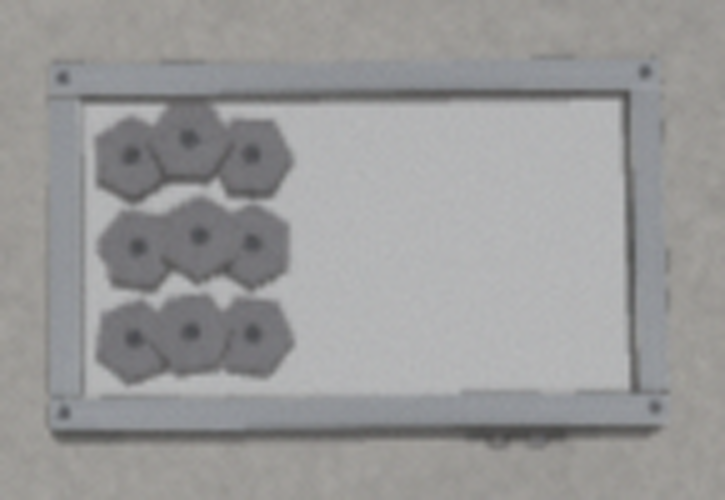

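The crop shows the rake seated in the holder at (157,203). That holder's foot measures 150 x 62 mm, so it's the one meant. The empty one is 216 x 93 mm and is the decoy. Next I measure the blanks and the slope of the glass.

```bash
cat >> h.py <<'E'
BC=np.array([.5865,-.0578]);BY=np.radians(-0.37)
def tobox(p):
    q=p[...,:2]-BC;c,s=np.cos(BY),np.sin(BY)
    return np.stack([q[...,0]*c+q[...,1]*s,-q[...,0]*s+q[...,1]*c,p[...,2]+DZ],-1)
DZ=0.0
def blanks(d,show=None):
    """per connected blob listing in box frame"""
    b=tobox(P(d))
    m=(abs(b[...,0])<.076)&(abs(b[...,1])<.136)
    return b,m
E
python3 - <<'E'
from h import *
d=r.snapshot("top");b=tobox(P(d));X,Y,Z=b[...,0],b[...,1],b[...,2]
rim=(abs(Z-.056)<.008)&(((abs(abs(X)-.083)<.005)&(abs(Y)<.14))|((abs(abs(Y)-.143)<.005)&(abs(X)<.08)))
print("rim",rim.sum(),np.median(Z[rim]),[np.median(Z[rim&(Y>.05)]),np.median(Z[rim&(Y<-.05)])])
A=np.c_[X[rim],Y[rim],np.ones(rim.sum())];print(np.linalg.lstsq(A,Z[rim],rcond=None)[0])
g=(abs(X)<.065)&(Y<.03)&(Y>-.125)&(Z<.05)
A=np.c_[X[g],Y[g],np.ones(g.sum())];k=np.linalg.lstsq(A,Z[g],rcond=None)[0];print("glass",k,"resid",np.std(Z[g]-A@k),[k[1]*y+k[2] for y in(.08,0,-.13)])
for (n,c,w) in (("box",0,0),):
    m=(abs(X)<.076)&(abs(Y)<.136)
    for lo,hi in((.045,.062),(.064,.085)):
        mm=(m&(Z>lo)&(Z<hi)).astype(np.uint8);n,l,st,_=cv2.connectedComponentsWithStats(mm)
        for i in range(1,n):
            if st[i,4]>25:
                q=b[l==i];print(lo,st[i,4],np.round(1000*np.median(q,0),1),(1000*np.ptp(q,0)).round())
d=r.snapshot("side");print(tobox(P(d))[290,310],[o["rect"] for o in r.outline_of("side","blank1")][:12])
E
```

```text
rim 1453 0.05422741005915466 [np.float64(0.05419854248088496), np.float64(0.05425064540844127)]
[-0.00020919 -0.00064933  0.05434022]
glass [0.00025554 0.00201725 0.03329203] resid 0.0024027506739859217 [np.float64(0.03345340852601891), np.float64(0.03329202865301076), np.float64(0.03302978635937251)]
0.045 54 [ 75.  -93.7  50.8] [16. 97. 15.]
0.045 27 [75.1 74.5 53.1] [ 2. 44. 12.]
0.045 174 [ 41.2 111.4  53.1] [41. 52. 16.]
0.045 173 [42.7 50.2 53.1] [36. 35. 14.]
0.045 152 [-1.4 48.3 53.1] [39. 27. 12.]
0.045 170 [ -3.5 109.2  52.9] [38. 39. 15.]
0.045 171 [-45.8  49.   53. ] [37. 34. 16.]
0.045 162 [-48.  111.9  53.3] [39. 34. 13.]
0.064 197 [46.2 81.8 73. ] [36. 39. 13.]
0.064 200 [-0.8 77.4 72.7] [41. 34. 16.]
0.064 201 [-46.8  80.3  72.9] [36. 38. 19.]
[-0.08053065 -0.15159365  0.03048762] [[315.0, 205.3, 332.4, 225.7], [337.3, 202.4, 353.9, 222.8], [334.0, 188.0, 349.5, 208.3], [315.3, 195.2, 333.4, 212.4], [295.9, 193.1, 302.2, 202.0], [311.9, 191.5, 322.8, 201.2], [300.3, 208.8, 315.7, 228.3], [298.5, 192.2, 315.3, 215.8], [329.5, 190.6, 336.8, 198.6], [251.3, 209.7, 268.2, 226.9], [247.1, 110.5, 288.1, 147.0]]
```

```bash
cat > go.py <<'E'
# usage: go.py x y z(TCP, m) yaw_deg(tool y axis direction) -> units to type
import sys
from h import *
t=np.array([float(v) for v in sys.argv[1:4]]);yaw=np.radians(float(sys.argv[4]))
s=r.state();M=R.from_rotvec(s["ee_rot"]).as_matrix()
T=np.c_[[np.cos(yaw-np.pi/2+np.pi),np.sin(yaw+np.pi/2),0],[np.cos(yaw),np.sin(yaw),0],[0,0,-1]]
T[:,0]=np.cross(T[:,1],T[:,2])
print("t",round(s["time_s"],2),"pos",s["position"].round(4),"F",s["contact_force"].round(2),"tq",s["torque"].round(2),"open",round(s["opening"],4))
print("linear",(M.T@(t-s["position"])/.025).round(3),"rot",(R.from_matrix(M.T@T).as_rotvec()/np.radians(8)).round(3))
E
python3 go.py .4888 .3164 .2 78.9; python3 go.py .4888 .3164 .104 78.9
```

```text
t 0.55 pos [0.1539 0.6057 0.2225] F [-0.29 -0.39  1.35] tq [-0.03 -0.03  0.02] open 0.0868
linear [-15.835  -7.917   0.901] rot [-0.    -0.    -0.395]
t 0.55 pos [0.1539 0.6057 0.2225] F [-0.29 -0.39  1.35] tq [-0.03 -0.03  0.02] open 0.0868
linear [-15.836  -7.917   4.741] rot [-0.    -0.    -0.395]
```

```bash
python3 -m inch '[{"gripper":87,"linear":[-2,-1,0],"delta_rot":[0,0,0]},{"gripper":87,"linear":[-4.2,-2.1,0.1],"delta_rot":[0,0,0]},{"gripper":87,"linear":[-6.4,-3.2,0.2],"delta_rot":[0,0,-0.2]},{"gripper":87,"linear":[-8.6,-4.3,0.4],"delta_rot":[0,0,-0.4]},{"gripper":87,"linear":[-10.8,-5.4,0.5],"delta_rot":[0,0,-0.4]}]'
python3 go.py .4888 .3164 .2 78.9
```

```text
time_s: 1.18
position: [0.3837, 0.4071, 0.2101]
ee_rot: [0.302, 3.127, 0.001]
contact_force: [0.0, 0.6, 0.6]
opening: 0.0868
t 1.18 pos [0.3837 0.4071 0.2101] F [0.03 0.64 0.64] tq [ 0.03 -0.    0.  ] open 0.0868
linear [-4.821 -2.756  0.405] rot [0.003 0.003 0.008]
```

```bash
python3 -m inch '[{"gripper":87,"linear":[-2.2,-1.2,0.2],"delta_rot":[0,0,0]},{"gripper":87,"linear":[-4.0,-2.2,0.4],"delta_rot":[0,0,0]},{"gripper":87,"linear":[-4.82,-2.75,0.4],"delta_rot":[0,0,0]},{"gripper":87,"linear":[-4.82,-2.75,1.2],"delta_rot":[0,0,0]},{"gripper":87,"linear":[-4.82,-2.75,2.2],"delta_rot":[0,0,0]}]'
python3 go.py .4888 .3164 .105 78.9
```

```text
time_s: 1.8
position: [0.4886, 0.3175, 0.1553]
ee_rot: [0.305, 3.125, 0.002]
contact_force: [-0.8, -0.3, -0.8]
opening: 0.0869
t 1.8 pos [0.4886 0.3175 0.1553] F [-0.79 -0.32 -0.81] tq [ 0.03 -0.01  0.01] open 0.0869
linear [-0.012 -0.045  2.01 ] rot [ 0.01   0.014 -0.004]
```

```bash
python3 -m inch '[{"gripper":87,"linear":[-0.01,-0.04,1.0],"delta_rot":[0,0,0]},{"gripper":87,"linear":[-0.01,-0.04,2.0],"delta_rot":[0,0,0]},{"gripper":40,"linear":[-0.01,-0.04,2.0],"delta_rot":[0,0,0]},{"gripper":20,"linear":[-0.01,-0.04,2.0],"delta_rot":[0,0,0]},{"gripper":10,"linear":[-0.01,-0.04,2.0],"delta_rot":[0,0,0]}]'
python3 -m inch '[{"gripper":10,"linear":[0,0,0],"delta_rot":[0,0,0]},{"gripper":10,"linear":[0,0,0],"delta_rot":[0,0,0]},{"gripper":10,"linear":[0,0,0],"delta_rot":[0,0,0]}]'
python3 go.py .4888 .3164 .105 78.9
```

```text
time_s: 2.42
position: [0.4883, 0.3172, 0.1063]
ee_rot: [0.302, 3.125, 0.002]
contact_force: [0.5, -0.4, 0.3]
opening: 0.0646
time_s: 2.8
position: [0.4875, 0.3169, 0.1053]
ee_rot: [0.303, 3.127, 0.0]
contact_force: [-0.8, 0.6, -0.3]
opening: 0.0348
t 2.8 pos [0.4875 0.3169 0.1053] F [-0.79  0.57 -0.29] tq [-0.06 -0.02  0.04] open 0.0348
linear [-0.055 -0.008  0.01 ] rot [0.001 0.002 0.006]
```

```bash
python3 -m inch '[{"gripper":10,"linear":[0,0,0],"delta_rot":[0,0,0]},{"gripper":10,"linear":[0,0,0],"delta_rot":[0,0,0]}]'
python3 go.py .4888 .3164 .105 78.9
```

```text
time_s: 3.05
position: [0.4874, 0.3168, 0.105]
ee_rot: [-0.303, -3.127, 0.0]
contact_force: [-0.6, 0.1, 0.0]
opening: 0.0216
t 3.05 pos [0.4874 0.3168 0.105 ] F [-0.65  0.12  0.02] tq [ 0.08  0.06 -0.03] open 0.0216
linear [-0.057 -0.005  0.001] rot [-0.    -0.001  0.006]
```

```bash
python3 -m inch '[{"gripper":10,"linear":[0,0,0],"delta_rot":[0,0,0]},{"gripper":10,"linear":[0,0,-0.5],"delta_rot":[0,0,0]},{"gripper":10,"linear":[0,0,-1.5],"delta_rot":[0,0,0]},{"gripper":10,"linear":[0,0,-3],"delta_rot":[0,0,0]},{"gripper":10,"linear":[0,0,-4],"delta_rot":[0,0,0]}]'
python3 go.py .5872 .0522 .205 89.6
```

```text
time_s: 3.68
position: [0.4878, 0.317, 0.2072]
ee_rot: [0.302, 3.125, 0.001]
contact_force: [1.2, 0.4, -3.2]
opening: 0.0221
t 3.67 pos [0.4878 0.317  0.2072] F [ 1.17  0.42 -3.2 ] tq [ 0.04 -0.    0.03] open 0.0221
linear [-5.933 -9.633  0.086] rot [ 0.007  0.012 -1.332]
```

```bash
python3 -m inch '[{"gripper":10,"linear":[-1,-1.6,0],"delta_rot":[0,0,-0.3]},{"gripper":10,"linear":[-2.2,-3.6,0],"delta_rot":[0,0,-0.6]},{"gripper":10,"linear":[-3.4,-5.6,0],"delta_rot":[0,0,-0.9]},{"gripper":10,"linear":[-4.6,-7.5,0],"delta_rot":[0,0,-1.2]},{"gripper":10,"linear":[-5.5,-9,0],"delta_rot":[0,0,-1.33]}]'
python3 go.py .5872 .0512 .18 89.6
python3 -c "
from h import *
d=r.snapshot('top');cv2.imwrite('pics/a1.png',cv2.resize(d['pixels'][90:230,220:400,::-1],None,fx=4,fy=4))
d=r.snapshot('side');cv2.imwrite('pics/a1s.png',cv2.resize(d['pixels'][100:310,200:450,::-1],None,fx=3,fy=2.8))"
```

```text
time_s: 4.3
position: [0.5799, 0.0673, 0.2056]
ee_rot: [0.012, 3.141, -0.0]
contact_force: [1.5, 0.4, -2.6]
opening: 0.0221
t 4.3 pos [0.5799 0.0673 0.2056] F [ 1.48  0.42 -2.56] tq [ 0.06  0.03 -0.03] open 0.0221
linear [-0.296 -0.642  1.026] rot [-0.002  0.005 -0.006]
```

View pics/a1s.png

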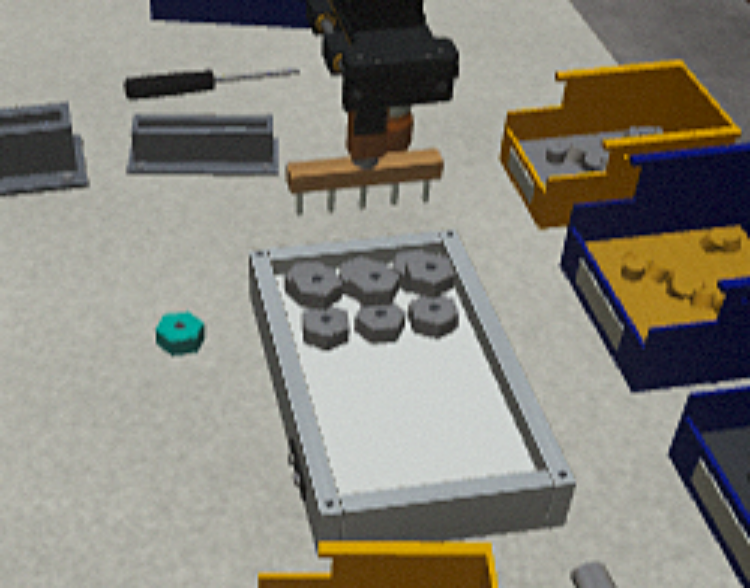

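View pics/a1.png

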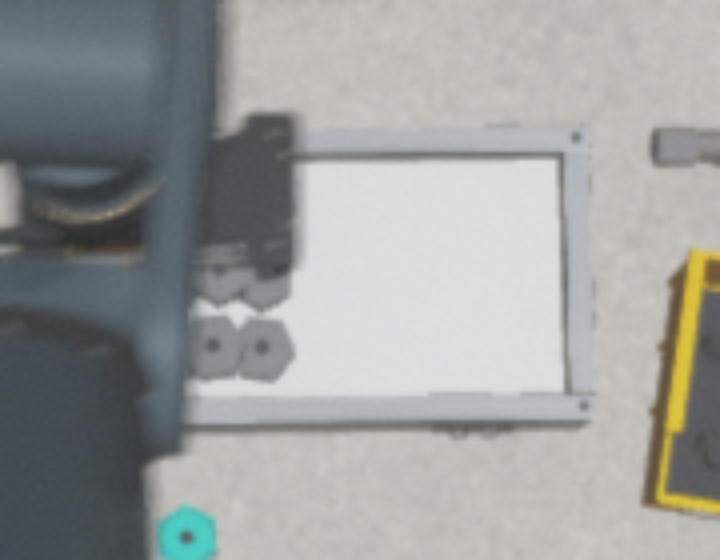

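The side picture shows the rake held upright, its peg tips at y≈205 in the crop, just beyond the heap's end. The heap of nuts is at (375,285). I lower it behind the top row with the tips about 25 mm above the glass.

```bash
python3 -m inch '[{"gripper":10,"linear":[-0.3,-0.6,0.2],"delta_rot":[0,0,0]},{"gripper":10,"linear":[-0.3,-0.6,1.2],"delta_rot":[0,0,0]},{"gripper":10,"linear":[-0.3,-0.6,1.7],"delta_rot":[0,0,0]},{"gripper":10,"linear":[-0.3,-0.6,1.8],"delta_rot":[0,0,0]}]'
python3 go.py .5872 .0522 .150 89.6
python3 -c "
from h import *
d=r.snapshot('side');cv2.imwrite('pics/a2s.png',cv2.resize(d['pixels'][150:280,270:400,::-1],None,fx=5,fy=4.5))"
```

```text
time_s: 4.9
position: [0.5857, 0.0552, 0.1589]
ee_rot: [-0.01, -3.139, -0.0]
contact_force: [-0.0, 0.5, -2.0]
opening: 0.0219
t 4.9 pos [0.5857 0.0552 0.1589] F [-0.    0.45 -2.05] tq [ 0.04 -0.   -0.  ] open 0.0219
linear [-0.063 -0.12   0.358] rot [ 0.002 -0.02   0.006]
```

View pics/a2s.png

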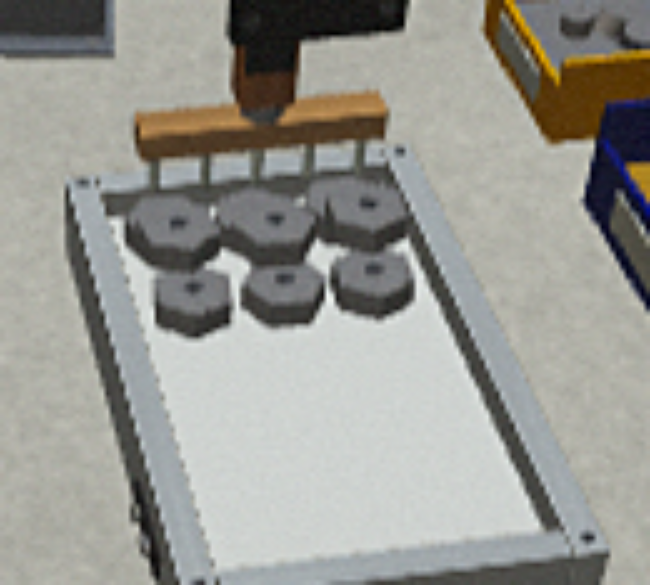

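```bash
python3 -m inch '[{"gripper":10,"linear":[-0.06,-0.12,0.2],"delta_rot":[0,0,0]},{"gripper":10,"linear":[-0.06,-0.12,0.34],"delta_rot":[0,0,0]},{"gripper":10,"linear":[-0.06,-0.12,0.34],"delta_rot":[0,0,0]}]'
python3 go.py .5872 .0322 .149 89.6
```

```text
time_s: 5.32
position: [0.588, 0.0515, 0.1515]
ee_rot: [-0.011, -3.141, -0.0]
contact_force: [-0.2, -0.0, -2.2]
opening: 0.0219
t 5.33 pos [0.588  0.0515 0.1515] F [-0.17 -0.03 -2.16] tq [ 0.04  0.02 -0.05] open 0.0219
linear [ 0.026 -0.774  0.1  ] rot [ 0.    -0.002 -0.002]
```

```bash
python3 -m inch '[{"gripper":10,"linear":[0,-0.3,0.07],"delta_rot":[0,0,0]},{"gripper":10,"linear":[0,-0.8,0.08],"delta_rot":[0,0,0]},{"gripper":10,"linear":[0,-1.3,0.08],"delta_rot":[0,0,0]},{"gripper":10,"linear":[0,-1.8,0.08],"delta_rot":[0,0,0]}]'
python3 go.py .5872 .0322 .1495 89.6
python3 -c "
from h import *
d=r.snapshot('side');cv2.imwrite('pics/a3s.png',cv2.resize(d['pixels'][150:280,270:400,::-1],None,fx=5,fy=4.5))"
```

```text
time_s: 5.82
position: [0.5877, 0.0055, 0.1496]
ee_rot: [-0.012, -3.141, -0.0]
contact_force: [-0.7, 1.5, -1.4]
opening: 0.0215
t 5.83 pos [0.5877 0.0055 0.1496] F [-0.66  1.48 -1.43] tq [0.39 0.01 0.02] open 0.0215
linear [0.028 1.066 0.004] rot [ 0.002 -0.001 -0.006]
```

View pics/a3s.png

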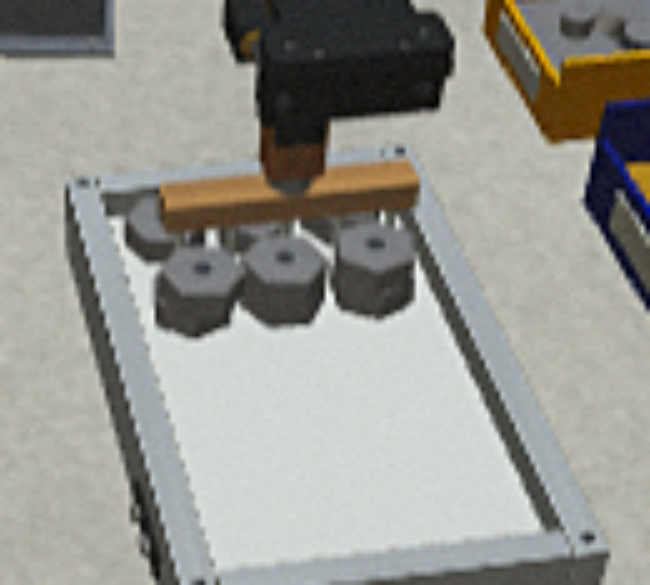

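```bash
python3 -m inch '[{"gripper":10,"linear":[0,-0.4,0],"delta_rot":[0,0,0]},{"gripper":10,"linear":[0,-0.9,0],"delta_rot":[0,0,0]},{"gripper":10,"linear":[0,-1.4,0],"delta_rot":[0,0,0]}]'
python3 go.py .5872 .0322 .1495 89.6
python3 -c "
from h import *
d=r.snapshot('side');cv2.imwrite('pics/a4s.png',cv2.resize(d['pixels'][150:280,270:400,::-1],None,fx=5,fy=4.5))"
```

```text
time_s: 6.25
position: [0.5876, -0.0297, 0.1496]
ee_rot: [0.011, 3.141, -0.002]
contact_force: [0.3, 0.6, -2.6]
opening: 0.0218
t 6.25 pos [ 0.5876 -0.0297  0.1496] F [ 0.29  0.61 -2.6 ] tq [-0.01 -0.02 -0.01] open 0.0218
linear [3.300e-02 2.478e+00 1.000e-03] rot [-0.008  0.001  0.002]
```

View pics/a4s.png

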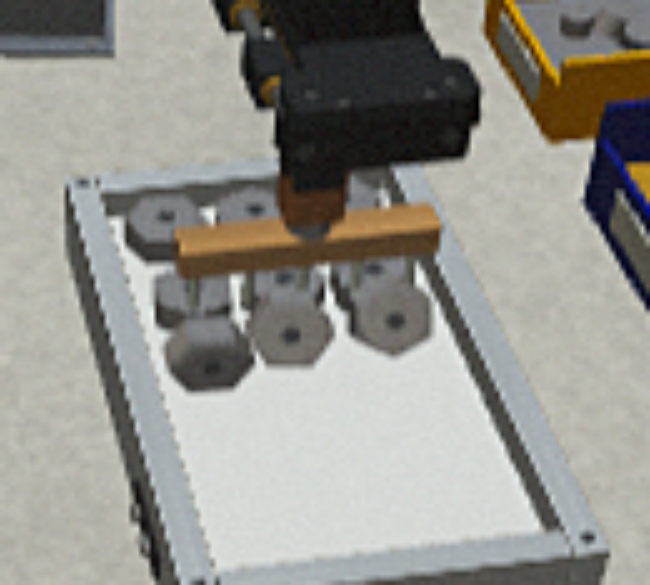

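```bash
python3 -m inch '[{"gripper":10,"linear":[0,-0.35,0.04],"delta_rot":[0,0,0]}]'
python3 go.py .5872 .0322 .1495 89.6
python3 -c "
from h import *
d=r.snapshot('side');cv2.imwrite('pics/a5s.png',cv2.resize(d['pixels'][150:280,270:400,::-1],None,fx=5,fy=4.5))"
```

```text
time_s: 6.42
position: [0.5874, -0.0378, 0.1485]
ee_rot: [-0.011, -3.141, 0.0]
contact_force: [0.5, 0.0, -1.4]
opening: 0.0218
t 6.42 pos [ 0.5874 -0.0378  0.1485] F [ 0.53  0.02 -1.4 ] tq [ 0.04 -0.   -0.03] open 0.0218
linear [ 0.029  2.801 -0.039] rot [-0.001 -0.001 -0.002]
```

View pics/a5s.png

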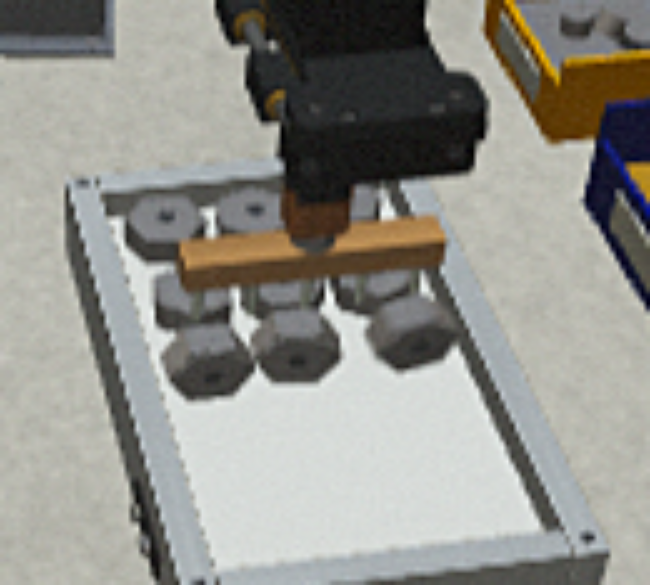

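```bash
python3 -m inch '[{"gripper":10,"linear":[0,-0.4,0],"delta_rot":[0,0,0]}]'
python3 go.py .5872 .0322 .1495 89.6
python3 -c "
from h import *
d=r.snapshot('side');cv2.imwrite('pics/a6s.png',cv2.resize(d['pixels'][170:260,280:380,::-1],None,fx=7,fy=6.5))"
```

```text
time_s: 6.6
position: [0.5872, -0.047, 0.1484]
ee_rot: [-0.011, -3.141, -0.001]
contact_force: [0.7, 2.1, -2.8]
opening: 0.0214
t 6.6 pos [ 0.5872 -0.047   0.1484] F [ 0.65  2.14 -2.77] tq [ 0.53 -0.05 -0.  ] open 0.0214
linear [ 0.02   3.169 -0.041] rot [ 0.005 -0.004  0.002]
```

View pics/a6s.png

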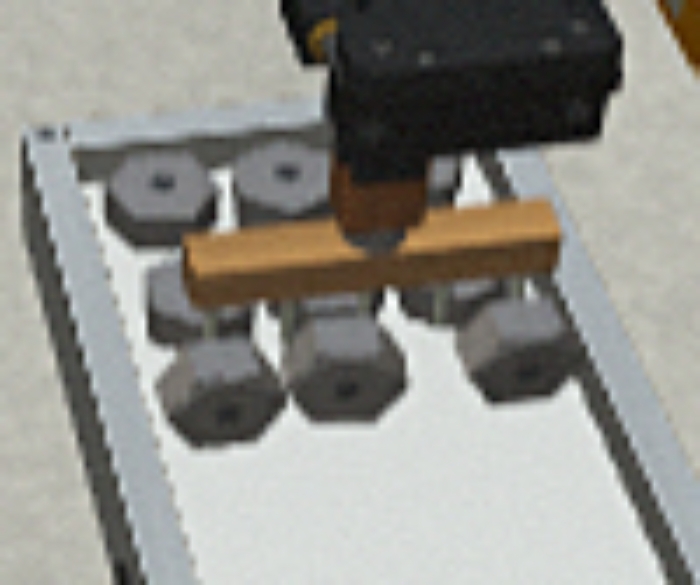

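```bash
python3 -m inch '[{"gripper":10,"linear":[0,-0.35,0],"delta_rot":[0,0,0]},{"gripper":10,"linear":[0,-0.6,0],"delta_rot":[0,0,0]}]'
python3 go.py .5872 .0322 .1495 89.6
python3 -c "
from h import *
d=r.snapshot('side');cv2.imwrite('pics/a7s.png',cv2.resize(d['pixels'][170:260,280:380,::-1],None,fx=7,fy=6.5))"
```

```text
time_s: 6.9
position: [0.5873, -0.0623, 0.1486]
ee_rot: [-0.012, -3.142, -0.001]
contact_force: [0.3, 1.0, -1.8]
opening: 0.022
t 6.9 pos [ 0.5873 -0.0623  0.1486] F [ 0.26  1.   -1.84] tq [ 0.45  0.01 -0.01] open 0.022
linear [ 0.031  3.782 -0.036] rot [ 0.004 -0.    -0.003]
```

View pics/a7s.png

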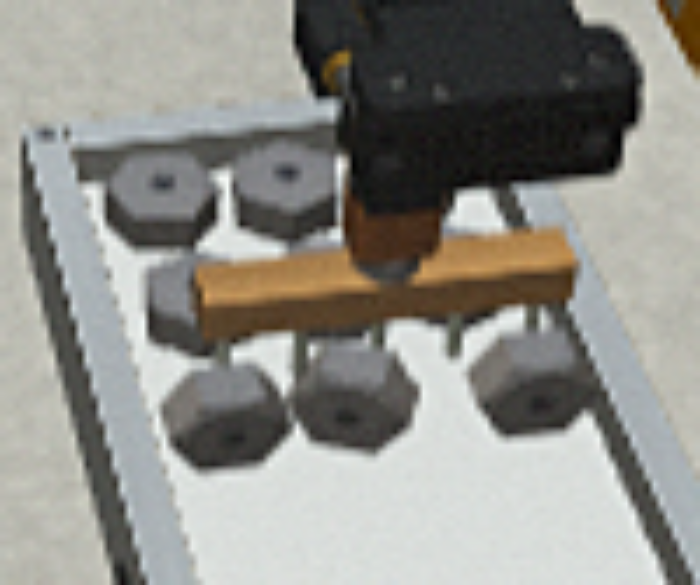

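```bash
python3 -m inch '[{"gripper":10,"linear":[0,0,-0.5],"delta_rot":[0,0,0]},{"gripper":10,"linear":[0,0.3,-2],"delta_rot":[0,0,0]},{"gripper":10,"linear":[0,1.5,-2.5],"delta_rot":[0,0,0]}]'
python3 go.py .5872 .0322 .1495 89.6
python3 -c "
from h import *
d=r.snapshot('side');cv2.imwrite('pics/a8s.png',cv2.resize(d['pixels'][170:280,280:390,::-1],None,fx=7,fy=5.4))"
```

```text
time_s: 7.32
position: [0.5897, -0.0263, 0.2144]
ee_rot: [0.015, 3.135, -0.004]
contact_force: [0.5, 0.9, -2.0]
opening: 0.0217
t 7.33 pos [ 0.5897 -0.0263  0.2144] F [ 0.55  0.95 -2.01] tq [ 0.1  -0.02  0.  ] open 0.0217
linear [0.138 2.344 2.589] rot [-0.019  0.044 -0.016]
```

View pics/a8s.png

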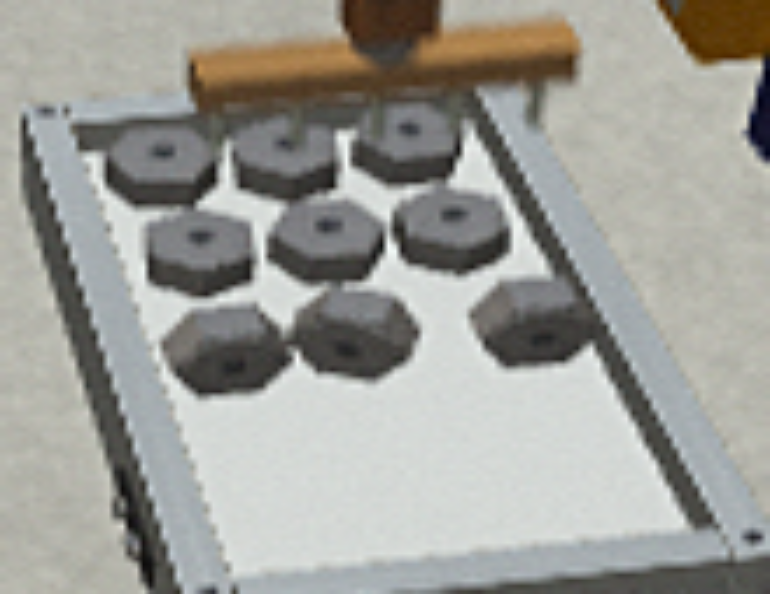

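```bash
python3 - <<'E'
from h import *
d=r.snapshot("side");b=tobox(P(d))
for n,(u,v) in dict(A=(224,325),B=(356,310),C=(540,295),A2=(232,365),B2=(348,345),C2=(540,338),glassR=(280,480),rimfront=(600,555)).items():
    U=280+u/7;V=170+v/5.4
    q=b[int(V)-1:int(V)+2,int(U)-1:int(U)+2].reshape(-1,3);print(n,(1000*np.nanmedian(q,0)).round(1))
m=(abs(b[...,0])<.07)&(b[...,1]<.02)&(b[...,1]>-.06)&(b[...,2]>.045)&(b[...,2]<.09)
l=cv2.connectedComponentsWithStats(m.astype(np.uint8))
for i in range(1,l[0]):
    q=b[l[1]==i]*1000
    if len(q)>20: print(len(q),q.min(0).round(),q.max(0).round(),np.percentile(q[:,2],[50,90]).round())
X,Y,Z=b[...,0],b[...,1],b[...,2]
g=(abs(X)<.06)&(Y<-.055)&(Y>-.125)&(Z<.045);A=np.c_[X[g],Y[g],np.ones(g.sum())];print(np.linalg.lstsq(A,Z[g],rcond=None)[0],g.sum())
rim=(abs(Z-.056)<.008)&(abs(X+.083)<.005)&(abs(Y)<.13);print("rim",np.median(Z[rim]))
E
```

```text
A [-49.4 -20.9  71.1]
B [ -7.5 -17.9  71.9]
C [ 54.7 -20.6  71.6]
A2 [-48.  -26.6  55.1]
B2 [-10.1 -23.   56.1]
C2 [ 55.7 -25.2  50.7]
glassR [-41.7 -74.2  36.5]
rimfront [  36.7 -144.3   56.8]
203 [ 34. -30.  45.] [70. -6. 75.] [64. 72.]
442 [-69. -31.  45.] [16.  3. 74.] [63. 72.]
[-0.00052952 -0.00092067  0.03546619] 1240
rim 0.05674734720543406
```

```bash
python3 -m inch '[{"gripper":10,"linear":[0.1,-0.7,1.2],"delta_rot":[0,0,0]},{"gripper":10,"linear":[0.1,-0.75,2.2],"delta_rot":[0,0,0]},{"gripper":10,"linear":[0.1,-0.75,2.4],"delta_rot":[0,0,0]},{"gripper":10,"linear":[0.1,-0.75,2.4],"delta_rot":[0,0,0]}]'
python3 go.py .5872 -.0478 .154 89.6
```

```text
time_s: 7.92
position: [0.5851, -0.0437, 0.1513]
ee_rot: [-0.011, -3.142, 0.001]
contact_force: [0.4, 0.2, -2.1]
opening: 0.0221
t 7.92 pos [ 0.5851 -0.0437  0.1513] F [ 0.36  0.23 -2.07] tq [0.07 0.   0.03] open 0.0221
linear [-0.084 -0.165 -0.109] rot [-0.002 -0.    -0.001]
```

```bash
python3 -m inch '[{"gripper":10,"linear":[-0.05,-0.3,-0.13],"delta_rot":[0,0,0]},{"gripper":10,"linear":[-0.05,-0.7,-0.13],"delta_rot":[0,0,0]},{"gripper":10,"linear":[-0.05,-1.1,-0.13],"delta_rot":[0,0,0]},{"gripper":10,"linear":[-0.05,-1.4,-0.13],"delta_rot":[0,0,0]}]'
python3 go.py .5872 -.0478 .154 89.6
python3 -c "
from h import *
d=r.snapshot('side');cv2.imwrite('pics/a9s.png',cv2.resize(d['pixels'][170:280,280:390,::-1],None,fx=7,fy=5.4))"
```

```text
time_s: 8.43
position: [0.5857, -0.0792, 0.1546]
ee_rot: [-0.012, -3.141, -0.0]
contact_force: [0.2, 0.6, -1.0]
opening: 0.0218
t 8.43 pos [ 0.5857 -0.0792  0.1546] F [ 0.15  0.62 -1.02] tq [0.26 0.2  0.05] open 0.0218
linear [-0.049  1.258  0.026] rot [ 0.002 -0.002 -0.007]
```

View pics/a9s.png

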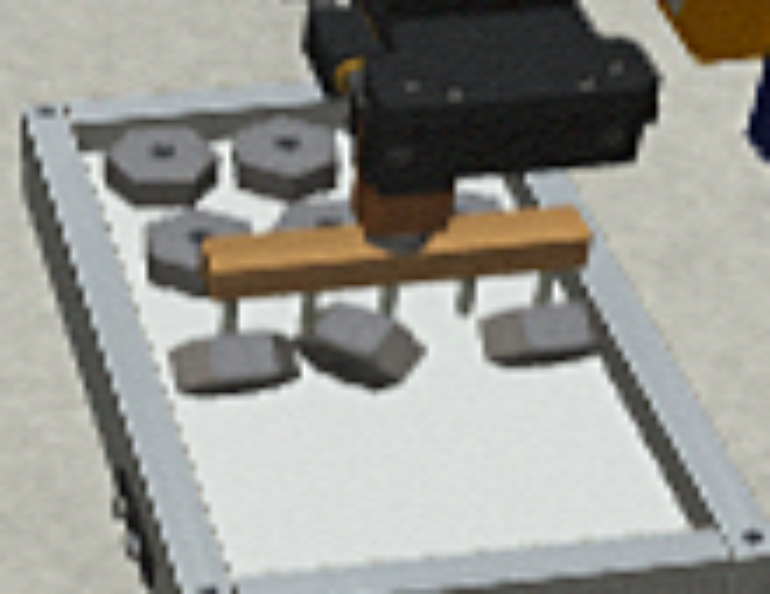

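Toppling forward. I continue.

```bash
python3 -m inch '[{"gripper":10,"linear":[0,-0.4,0],"delta_rot":[0,0,0]},{"gripper":10,"linear":[0,-0.7,0],"delta_rot":[0,0,0]},{"gripper":10,"linear":[0,-0.7,0],"delta_rot":[0,0,0]}]'
python3 go.py .5872 -.0478 .154 89.6
python3 -c "
from h import *
d=r.snapshot('side');cv2.imwrite('pics/b1s.png',cv2.resize(d['pixels'][170:280,280:390,::-1],None,fx=7,fy=5.4))"
```

```text
time_s: 8.85
position: [0.5861, -0.0969, 0.1542]
ee_rot: [0.013, 3.141, -0.001]
contact_force: [-0.9, 0.1, -1.9]
opening: 0.0217
t 8.85 pos [ 0.5861 -0.0969  0.1542] F [-0.94  0.06 -1.92] tq [ 0.   -0.02  0.01] open 0.0217
linear [-0.027  1.964  0.007] rot [-0.003  0.005 -0.009]
```

View pics/b1s.png

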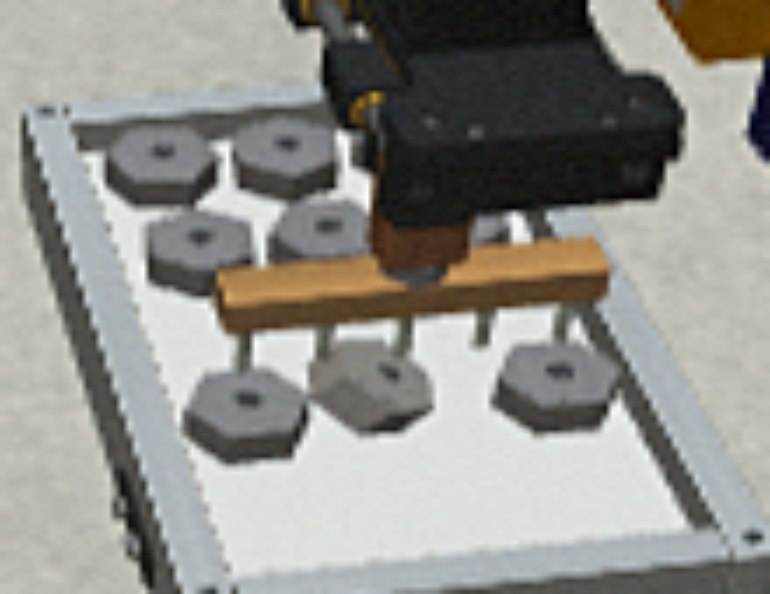

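```bash
python3 -m inch '[{"gripper":10,"linear":[0,-0.2,-0.0],"delta_rot":[0,0,0]},{"gripper":10,"linear":[0,0.8,0],"delta_rot":[0,0,0]},{"gripper":10,"linear":[0,1,-1],"delta_rot":[0,0,0]}]'
python3 go.py .5872 -.0478 .154 89.6
python3 - <<'E'
from h import *
d=r.snapshot('side');cv2.imwrite('pics/b2s.png',cv2.resize(d['pixels'][170:280,280:390,::-1],None,fx=7,fy=5.4))
b=tobox(P(d))
m=(abs(b[...,0])<.073)&(b[...,1]<-.035)&(b[...,1]>-.13)&(b[...,2]>.045)&(b[...,2]<.09)
l=cv2.connectedComponentsWithStats(m.astype(np.uint8))
for i in range(1,l[0]):
    q=b[l[1]==i]*1000
    if len(q)>20: print(len(q),q.min(0).round(),q.max(0).round(),np.percentile(q[:,2],[50,90]).round())
E
```

```text
time_s: 9.28
position: [0.584, -0.0692, 0.1775]
ee_rot: [-0.01, -3.136, -0.003]
contact_force: [-0.8, -0.3, -1.0]
opening: 0.0218
t 9.28 pos [ 0.584  -0.0692  0.1775] F [-0.8  -0.25 -0.95] tq [-0.02  0.01 -0.01] open 0.0218
linear [-0.128  0.856  0.942] rot [ 0.016 -0.041  0.006]
414 [-68. -66.  45.] [ 12. -35.  72.] [56. 67.]
199 [ 33. -67.  45.] [ 72. -36.  59.] [55. 57.]
```

View pics/b2s.png

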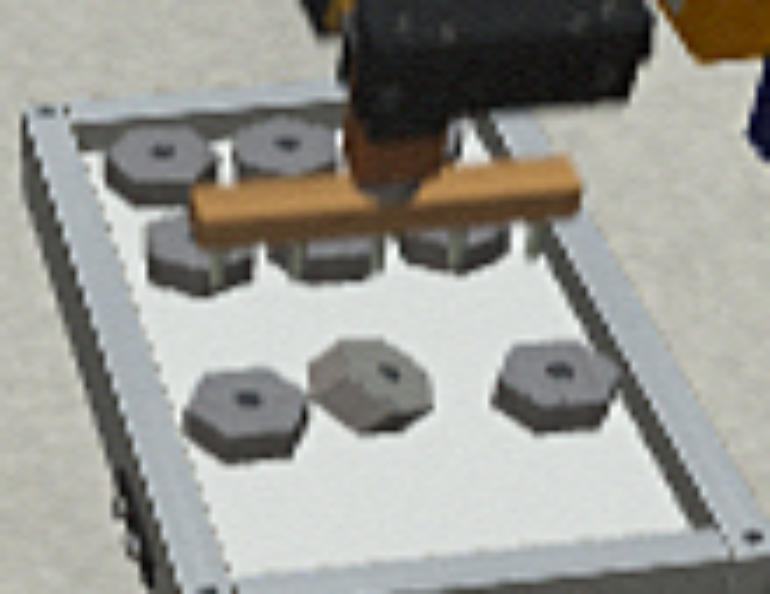

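```bash
python3 - <<'E'
from h import *
d=r.snapshot('side');b=tobox(P(d))
for n,(u,v) in dict(hole=(390,372),topL=(345,348),topM=(375,345),leftcorner=(313,385),sideface=(345,385),right=(425,385),bottom=(375,425),Ahole=(247,400),Chole=(560,370)).items():
    U=280+u/7;V=170+v/5.4
    q=b[int(V),int(U)];print(n,(1000*q).round(1))
m=(b[...,0]>-.035)&(b[...,0]<.02)&(b[...,1]<-.03)&(b[...,1]>-.09)&(b[...,2]>.04)
q=b[m]*1000
for lo in range(44,76,4):
    k=q[(q[:,2]>lo)&(q[:,2]<=lo+4)]
    if len(k):print(lo,len(k),k.min(0).round()[:2],k.max(0).round()[:2])
print(r.state()["joint_pos"].round(2))
E
```

```text
hole [ -2.8 -46.5  63.9]
topL [-14.4 -36.6  68.6]
topM [ -4.1 -33.   66.3]
leftcorner [-27.4 -46.2  58.2]
sideface [-18.  -52.8  63.6]
right [  8.6 -49.5  55.3]
bottom [-10.7 -63.7  51.1]
Ahole [-48.5 -49.3  55.4]
Chole [ 54.9 -48.9  56.2]
44 10 [-35. -62.] [  5. -54.]
48 17 [-35. -64.] [ 12. -47.]
52 43 [-35. -65.] [ 12. -37.]
56 58 [-34. -67.] [  7. -31.]
60 52 [-26. -64.] [  3. -30.]
64 47 [-24. -61.] [ -1. -31.]
68 30 [-21. -56.] [ -8. -32.]
72 4 [-18. -52.] [-16. -43.]
[-0.31  0.53  1.56  0.    1.04 -1.87]
```

```bash
python3 go.py .498 -.1048 .190 89.6
python3 -m inch '[{"gripper":10,"linear":[1,-0.4,-0.3],"delta_rot":[0,0,0]},{"gripper":10,"linear":[2.5,-1,-0.5],"delta_rot":[0,0,0]},{"gripper":10,"linear":[3.4,-1.42,-0.5],"delta_rot":[0,0,0]},{"gripper":10,"linear":[3.44,-1.42,0],"delta_rot":[0,0,0]},{"gripper":10,"linear":[3.44,-1.42,0.5],"delta_rot":[0,0,0]}]'
python3 go.py .498 -.1048 .151 89.6
```

```text
t 9.38 pos [ 0.5879 -0.0708  0.1815] F [ 0.78  0.03 -1.66] tq [-0.02 -0.06  0.04] open 0.0216
linear [ 3.587 -1.382 -0.358] rot [-0.012  0.039  0.009]
time_s: 10.0
position: [0.5005, -0.1061, 0.1659]
ee_rot: [0.012, 3.14, -0.0]
contact_force: [-0.7, -0.2, -1.8]
opening: 0.0217
t 10.0 pos [ 0.5005 -0.1061  0.1659] F [-0.75 -0.23 -1.8 ] tq [0.01 0.   0.07] open 0.0217
linear [0.101 0.051 0.596] rot [-0.002  0.009 -0.006]
```

```bash

python3 -m inch '[{"gripper":10,"linear":[0.1,0.05,0.2],"delta_rot":[0,0,0]},{"gripper":10,"linear":[0.1,0.05,0.5],"delta_rot":[0,0,0]},{"gripper":10,"linear":[0.1,0.05,0.55],"delta_rot":[0,0,0]}]'
python3 go.py .498 -.1048 .151 89.6
python3 - <<'E'
from h import *
d=r.snapshot('side');cv2.imwrite('pics/b3s.png',cv2.resize(d['pixels'][170:280,280:390,::-1],None,fx=7,fy=5.4))
E
```

```text
time_s: 10.38
position: [0.4973, -0.1042, 0.1523]
ee_rot: [-0.01, -3.141, -0.001]
contact_force: [0.4, 0.9, -2.2]
opening: 0.0216
t 10.38 pos [ 0.4973 -0.1042  0.1523] F [ 0.38  0.89 -2.18] tq [ 0.02  0.04 -0.02] open 0.0216
linear [-0.029 -0.023  0.053] rot [ 0.003 -0.006  0.002]
```

View pics/b3s.png

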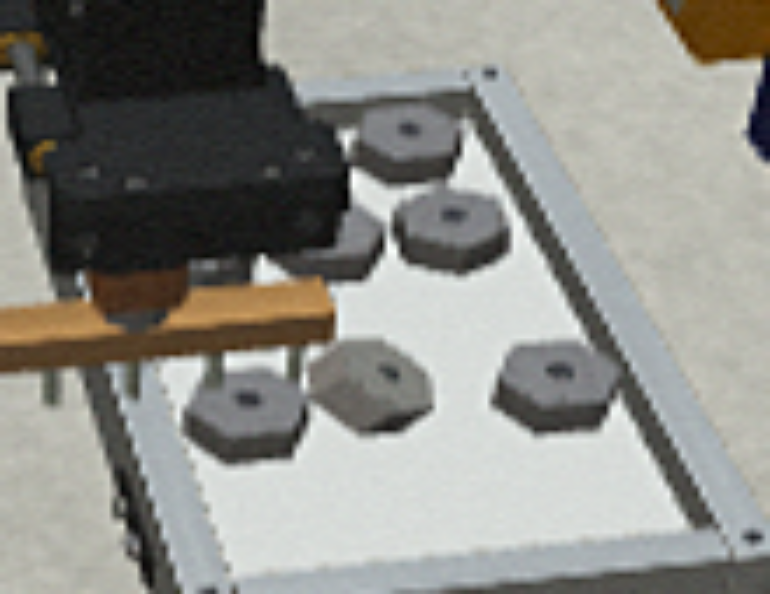

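```bash

python3 -m inch '[{"gripper":10,"linear":[-0.3,0,0],"delta_rot":[0,0,0]},{"gripper":10,"linear":[-0.6,0,0],"delta_rot":[0,0,0]},{"gripper":10,"linear":[-0.8,0,0],"delta_rot":[0,0,0]}]'
python3 go.py .498 -.1048 .151 89.6
python3 - <<'E'
from h import *
d=r.snapshot('side');cv2.imwrite('pics/b4s.png',cv2.resize(d['pixels'][170:280,280:390,::-1],None,fx=7,fy=5.4))
E
```

```text
time_s: 10.8
position: [0.5184, -0.1049, 0.1534]
ee_rot: [0.011, 3.14, -0.001]
contact_force: [-0.2, 0.8, -1.8]
opening: 0.0221
t 10.8 pos [ 0.5184 -0.1049  0.1534] F [-0.24  0.77 -1.76] tq [0.02 0.03 0.  ] open 0.0221
linear [ 0.818 -0.001  0.094] rot [-0.004  0.011 -0.001]
```

View pics/b4s.png

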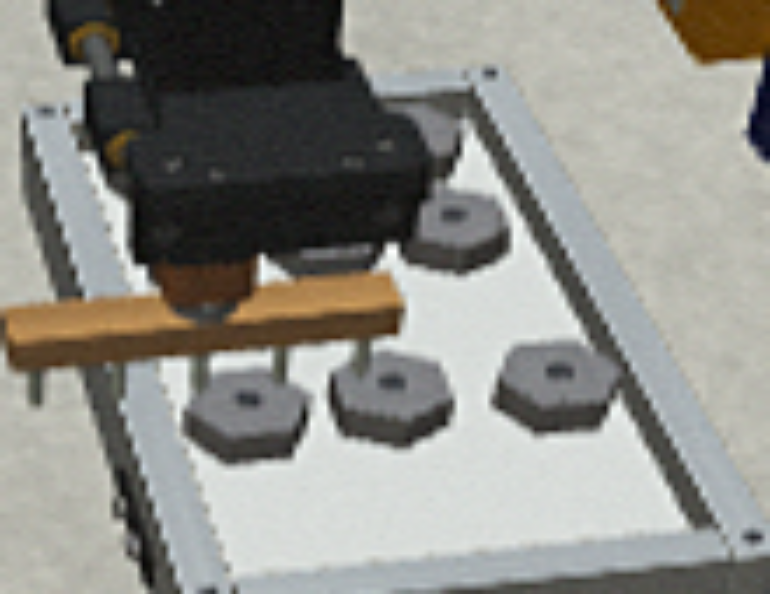

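All nine are now flat. In the crop, the third row is at (247,400), (390,385) and (560,375). Next I go behind it, feel for the glass, and push it to the bare end.

```bash
python3 go.py .586 -.0758 .185 89.6
python3 -m inch '[{"gripper":10,"linear":[0,0.2,-0.8],"delta_rot":[0,0,0]},{"gripper":10,"linear":[-1,0.8,-1.2],"delta_rot":[0,0,0]},{"gripper":10,"linear":[-2.6,1.16,-1.2],"delta_rot":[0,0,0]},{"gripper":10,"linear":[-2.7,1.16,0],"delta_rot":[0,0,0]},{"gripper":10,"linear":[-2.7,1.16,0.2],"delta_rot":[0,0,0]}]'
python3 go.py .586 -.0758 .135 89.6
python3 - <<'E'
from h import *
d=r.snapshot('side');cv2.imwrite('pics/b5s.png',cv2.resize(d['pixels'][170:280,280:390,::-1],None,fx=7,fy=5.4))
E
```

```text
t 10.85 pos [ 0.5191 -0.1051  0.1534] F [ 1.02  0.31 -2.07] tq [ 0.03 -0.03 -0.01] open 0.0216
linear [-2.672  1.189 -1.258] rot [-0.006  0.018 -0.001]
time_s: 11.48
position: [0.5834, -0.0754, 0.1461]
ee_rot: [-0.011, -3.137, -0.002]
contact_force: [0.0, -0.1, -3.2]
opening: 0.0217
t 11.47 pos [ 0.5834 -0.0754  0.1461] F [ 0.03 -0.12 -3.22] tq [0.04 0.08 0.02] open 0.0217
linear [-0.106 -0.016  0.443] rot [ 0.011 -0.036  0.002]
```

View pics/b5s.png

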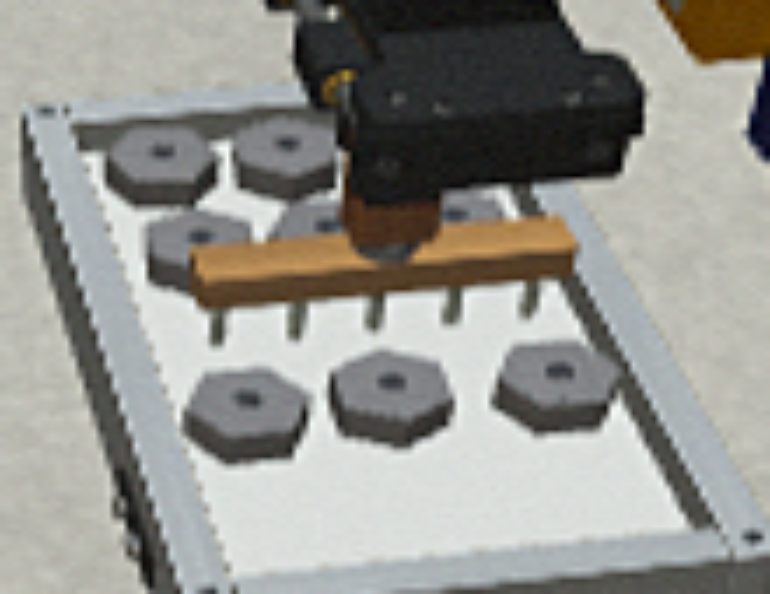

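```bash

python3 -m inch '[{"gripper":10,"linear":[-0.05,0,0.2],"delta_rot":[0,0,0]},{"gripper":10,"linear":[-0.05,0,0.4],"delta_rot":[0,0,0]},{"gripper":10,"linear":[-0.05,0,0.4],"delta_rot":[0,0,0]}]'
python3 go.py .586 -.0758 .130 89.6
python3 -m inch '[{"gripper":10,"linear":[0,0,0.03],"delta_rot":[0,0,0]},{"gripper":10,"linear":[0,0,0.06],"delta_rot":[0,0,0]}]'
```

```text
time_s: 11.9
position: [0.5859, -0.0763, 0.1381]
ee_rot: [-0.012, -3.141, -0.0]
contact_force: [-0.4, -0.6, -2.1]
opening: 0.0215
t 11.9 pos [ 0.5859 -0.0763  0.1381] F [-0.44 -0.57 -2.07] tq [-0.01 -0.03 -0.  ] open 0.0215
linear [-0.003  0.019  0.325] rot [ 0.    -0.002 -0.004]
time_s: 12.15
position: [0.5863, -0.0763, 0.1368]
ee_rot: [0.012, 3.141, -0.0]
contact_force: [1.1, -0.3, -2.5]
opening: 0.0215
```

```bash

python3 -m inch '[{"gripper":10,"linear":[0,0,0.1],"delta_rot":[0,0,0]},{"gripper":10,"linear":[0,0,0.2],"delta_rot":[0,0,0]},{"gripper":10,"linear":[0,0,0.2],"delta_rot":[0,0,0]}]'
python3 -m inch '[{"gripper":10,"linear":[0,0,0.04],"delta_rot":[0,0,0]},{"gripper":10,"linear":[0,0,0.04],"delta_rot":[0,0,0]}]'
python3 -m inch '[{"gripper":10,"linear":[0,0,0.04],"delta_rot":[0,0,0]},{"gripper":10,"linear":[0,0,0.04],"delta_rot":[0,0,0]}]'
```

```text
time_s: 12.52
position: [0.586, -0.0761, 0.1312]
ee_rot: [-0.011, -3.141, -0.0]
contact_force: [-0.0, -0.2, -2.3]
opening: 0.0218
time_s: 12.78
position: [0.5861, -0.0762, 0.1305]
ee_rot: [-0.011, -3.141, -0.0]
contact_force: [-0.0, -0.2, -2.5]
opening: 0.0217
time_s: 13.02
position: [0.5861, -0.0762, 0.1295]
ee_rot: [-0.011, -3.141, -0.0]
contact_force: [-0.5, -0.7, -2.4]
opening: 0.0216
```

```bash

for i in 1 2 3; do :; done
python3 -m inch '[{"gripper":10,"linear":[0,0,0.04],"delta_rot":[0,0,0]},{"gripper":10,"linear":[0,0,0.04],"delta_rot":[0,0,0]}]'
python3 -m inch '[{"gripper":10,"linear":[0,0,0.03],"delta_rot":[0,0,0]},{"gripper":10,"linear":[0,0,0.03],"delta_rot":[0,0,0]}]'
```

```text
time_s: 13.28
position: [0.5861, -0.0762, 0.1285]
ee_rot: [-0.011, -3.141, -0.0]
contact_force: [0.6, 0.2, -2.0]
opening: 0.022
time_s: 13.52
position: [0.5861, -0.0762, 0.1277]
ee_rot: [-0.011, -3.141, -0.0]
contact_force: [0.2, 0.5, -2.0]
opening: 0.0219
```

```bash

python3 -m inch '[{"gripper":10,"linear":[0,0,0.03],"delta_rot":[0,0,0]},{"gripper":10,"linear":[0,0,0.03],"delta_rot":[0,0,0]}]'
```

```text
time_s: 13.78
position: [0.5861, -0.0762, 0.127]
ee_rot: [-0.011, -3.141, -0.0]
contact_force: [0.3, -1.0, -2.6]
opening: 0.0218
```

```bash

python3 -m inch '[{"gripper":10,"linear":[0,0,0.03],"delta_rot":[0,0,0]},{"gripper":10,"linear":[0,0,0.03],"delta_rot":[0,0,0]}]'
```

```text
time_s: 14.02
position: [0.5862, -0.0762, 0.1262]
ee_rot: [-0.011, -3.142, 0.0]
contact_force: [-0.6, -0.2, -2.1]
opening: 0.0218
```

```bash

python3 -m inch '[{"gripper":10,"linear":[0,0,0.03],"delta_rot":[0,0,0]},{"gripper":10,"linear":[0,0,0.03],"delta_rot":[0,0,0]}]'
```

```text
time_s: 14.28
position: [0.5861, -0.0761, 0.1255]
ee_rot: [-0.011, -3.141, -0.0]
contact_force: [0.5, 0.8, -1.6]
opening: 0.022
```

```bash

python3 -m inch '[{"gripper":10,"linear":[0,0,0.03],"delta_rot":[0,0,0]},{"gripper":10,"linear":[0,0,0.03],"delta_rot":[0,0,0]}]'
```

```text
time_s: 14.52
position: [0.5862, -0.0762, 0.1248]
ee_rot: [0.011, 3.141, -0.0]
contact_force: [-0.1, -0.1, -2.8]
opening: 0.0221
```

```bash

python3 -m inch '[{"gripper":10,"linear":[0,0,0.03],"delta_rot":[0,0,0]},{"gripper":10,"linear":[0,0,0.03],"delta_rot":[0,0,0]}]'
```

```text
time_s: 14.78
position: [0.5863, -0.0762, 0.1246]
ee_rot: [0.011, 3.141, -0.0]
contact_force: [-0.5, -0.3, 2.6]
opening: 0.022
```

Contact with the glass at TCP z≈0.1248, so the bed is nearly level here. I push with light pressure and check the force as I go.

```bash

python3 -m inch '[{"gripper":10,"linear":[0,-0.15,-0.012],"delta_rot":[0,0,0]},{"gripper":10,"linear":[0,-0.3,-0.012],"delta_rot":[0,0,0]},{"gripper":10,"linear":[0,-0.4,-0.012],"delta_rot":[0,0,0]}]'; python3 go.py .586 -.1238 .124 89.6
```

```text
time_s: 15.15
position: [0.5864, -0.0861, 0.1245]
ee_rot: [0.013, 3.141, 0.001]
contact_force: [1.2, 3.8, 1.7]
opening: 0.0221
t 15.15 pos [ 0.5864 -0.0861  0.1245] F [1.2  3.82 1.72] tq [ 0.96 -0.1   0.04] open 0.0221
linear [ 0.003 -1.509  0.021] rot [ 0.007  0.005 -0.008]
```

```bash

python3 -m inch '[{"gripper":10,"linear":[0,-0.2,0],"delta_rot":[0,0,0]},{"gripper":10,"linear":[0,-0.4,0],"delta_rot":[0,0,0]},{"gripper":10,"linear":[0,-0.6,0],"delta_rot":[0,0,0]}]'; python3 go.py .586 -.1238 .124 89.6
```

```text
time_s: 15.52
position: [0.586, -0.1012, 0.1245]
ee_rot: [0.012, 3.141, 0.001]
contact_force: [-0.1, 3.8, 4.6]
opening: 0.022
t 15.53 pos [ 0.586  -0.1012  0.1245] F [-0.1  3.8  4.6] tq [ 1.21 -0.04 -0.03] open 0.022
linear [-0.006 -0.904  0.019] rot [ 0.004  0.    -0.004]
```

```bash

python3 -m inch '[{"gripper":10,"linear":[0,-0.2,-0.012],"delta_rot":[0,0,0]},{"gripper":10,"linear":[0,-0.4,-0.02],"delta_rot":[0,0,0]},{"gripper":10,"linear":[0,-0.6,-0.022],"delta_rot":[0,0,0]}]'; python3 go.py .586 -.1238 .124 89.6;python3 - <<'E'
from h import *
d=r.snapshot('side');cv2.imwrite('pics/b6s.png',cv2.resize(d['pixels'][170:280,280:390,::-1],None,fx=7,fy=5.4))
E
```

```text
time_s: 15.9
position: [0.5856, -0.1168, 0.1246]
ee_rot: [-0.011, -3.141, 0.001]
contact_force: [-0.9, 4.2, 0.5]
opening: 0.0215
t 15.9 pos [ 0.5856 -0.1168  0.1246] F [-0.87  4.18  0.52] tq [ 0.7  -0.02  0.03] open 0.0215
linear [-0.016 -0.279  0.022] rot [-0.002 -0.005 -0.001]
```

View pics/b6s.png

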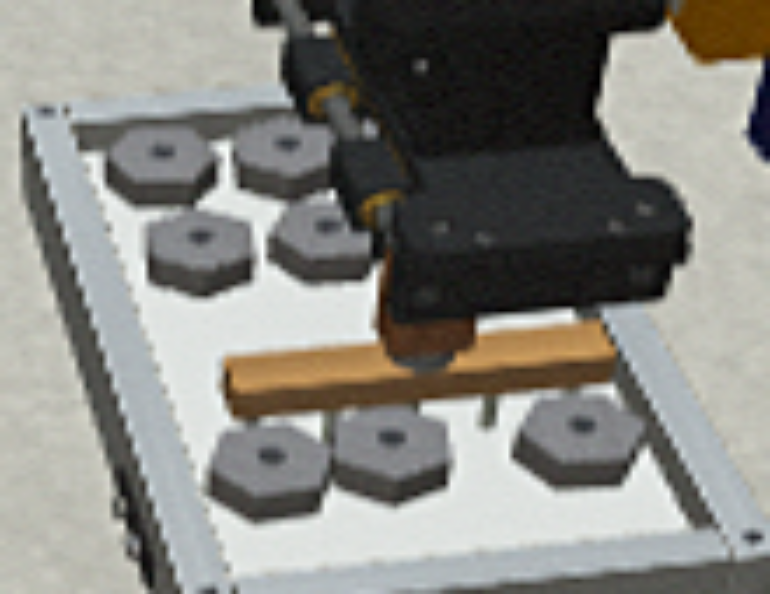

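```bash

python3 -m inch '[{"gripper":10,"linear":[0,-0.15,0.005],"delta_rot":[0,0,0]},{"gripper":10,"linear":[0,-0.3,0.005],"delta_rot":[0,0,0]},{"gripper":10,"linear":[0,-0.35,0.005],"delta_rot":[0,0,0]}]'; python3 go.py .586 -.0058 .200 89.6
```

```text
time_s: 16.32
position: [0.5857, -0.1253, 0.1246]
ee_rot: [-0.011, -3.141, 0.0]
contact_force: [0.6, 2.4, 0.3]
opening: 0.0219
t 16.32 pos [ 0.5857 -0.1253  0.1246] F [0.61 2.43 0.26] tq [ 0.6  -0.03  0.01] open 0.0219
linear [ 0.024  4.78  -3.018] rot [-0.002 -0.003 -0.002]
```

```bash

python3 -m inch '[{"gripper":10,"linear":[0,0.1,-0.3],"delta_rot":[0,0,0]},{"gripper":10,"linear":[0,0.2,-2],"delta_rot":[0,0,0]},{"gripper":10,"linear":[0,0.2,-4],"delta_rot":[0,0,0]},{"gripper":10,"linear":[0,0,-5],"delta_rot":[0,0,0]},{"gripper":10,"linear":[0,0,-5],"delta_rot":[0,0,0]}]'; python3 go.py .586 -.0058 .200 89.6;python3 - <<'E'
from h import *
d=r.snapshot('side');cv2.imwrite('pics/b7s.png',cv2.resize(d['pixels'][150:290,270:400,::-1],None,fx=6,fy=4.2))
b=tobox(P(d))
m=(abs(b[...,0])<.073)&(abs(b[...,1])<.134)&(b[...,2]>.051)&(b[...,2]<.063)
l=cv2.connectedComponentsWithStats(m.astype(np.uint8))
for i in range(1,l[0]):
    q=b[l[1]==i]*1000
    if len(q)>20: print(len(q),q.min(0).round(),q.max(0).round())
E
```

```text
time_s: 16.95
position: [0.5873, -0.1261, 0.2525]
ee_rot: [0.011, 3.136, -0.006]
contact_force: [-0.3, -0.3, -2.7]
opening: 0.0214
t 16.95 pos [ 0.5873 -0.1261  0.2525] F [-0.29 -0.29 -2.66] tq [ 0.07  0.01 -0.02] open 0.0214
linear [0.1   4.819 2.083] rot [-0.026  0.042 -0.002]
37 [-18.  94.  51.] [ 10. 134.  58.]
23 [ 33. 117.  53.] [ 55. 128.  58.]
146 [-65.  88.  51.] [-26. 134.  59.]
130 [28. 29. 51.] [64. 68. 59.]
121 [-13.  30.  51.] [19. 69. 59.]
153 [-62.  30.  52.] [-24.  71.  59.]
196 [  32. -107.   51.] [ 73. -68.  58.]
404 [ -68. -106.   51.] [ 11. -62.  59.]
```

View pics/b7s.png

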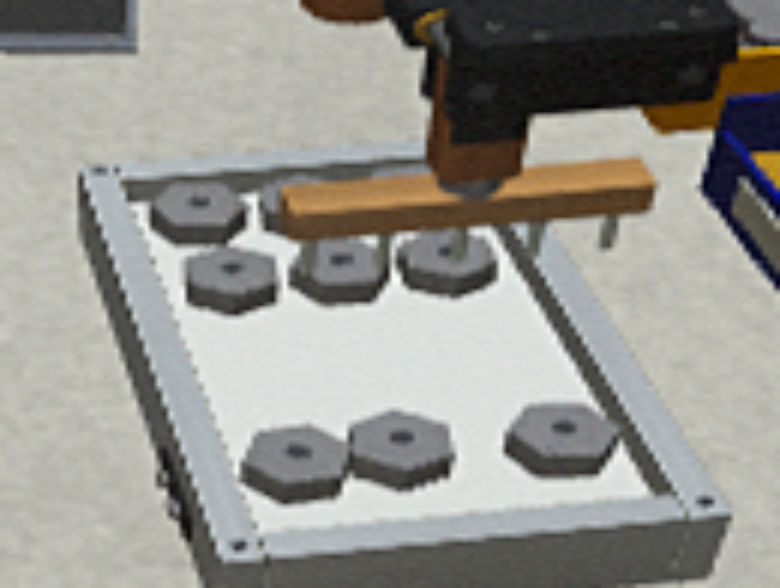

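The rear row is at (300,455), (402,437) and (565,428), about y=-86. The front row is at about y=50 and the end row at about 109, leaving a gap around y=79. The rake goes in there.

```bash

python3 -m inch '[{"gripper":10,"linear":[0,1.4,0.4],"delta_rot":[0,0,0]},{"gripper":10,"linear":[0,3.2,1],"delta_rot":[0,0,0]},{"gripper":10,"linear":[0,5.0,1.5],"delta_rot":[0,0,0]},{"gripper":10,"linear":[0.03,5.9,1.8],"delta_rot":[0,0,0]},{"gripper":10,"linear":[0.03,5.9,2.4],"delta_rot":[0,0,0]}]'; python3 go.py .5868 .0212 .160 89.6
```

```text
time_s: 17.62
position: [0.5849, 0.0244, 0.1877]
ee_rot: [-0.006, -3.139, -0.0]
contact_force: [-0.7, -0.7, -2.7]
opening: 0.0216
t 17.62 pos [0.5849 0.0244 0.1877] F [-0.71 -0.7  -2.72] tq [-0.06 -0.01  0.02] open 0.0216
linear [-0.08  -0.128  1.108] rot [ 0.001 -0.02   0.021]
```

```bash

python3 -m inch '[{"gripper":10,"linear":[-0.04,-0.13,0.5],"delta_rot":[0,0,0]},{"gripper":10,"linear":[-0.04,-0.13,1],"delta_rot":[0,0,0]},{"gripper":10,"linear":[-0.04,-0.13,1],"delta_rot":[0,0,0]}]'; python3 go.py .5868 .0212 .1265 89.6
python3 - <<'E'
from h import *
d=r.snapshot('side');cv2.imwrite('pics/b8s.png',cv2.resize(d['pixels'][160:250,280:390,::-1],None,fx=7,fy=6))
E
```

```text
time_s: 18.0
position: [0.5862, 0.0184, 0.1632]
ee_rot: [-0.014, -3.138, -0.001]
contact_force: [0.2, -0.2, -1.7]
opening: 0.0214
t 18.0 pos [0.5862 0.0184 0.1632] F [ 0.24 -0.18 -1.69] tq [ 0.02  0.05 -0.03] open 0.0214
linear [-0.027  0.113  1.467] rot [ 0.002 -0.023 -0.014]
```

View pics/b8s.png

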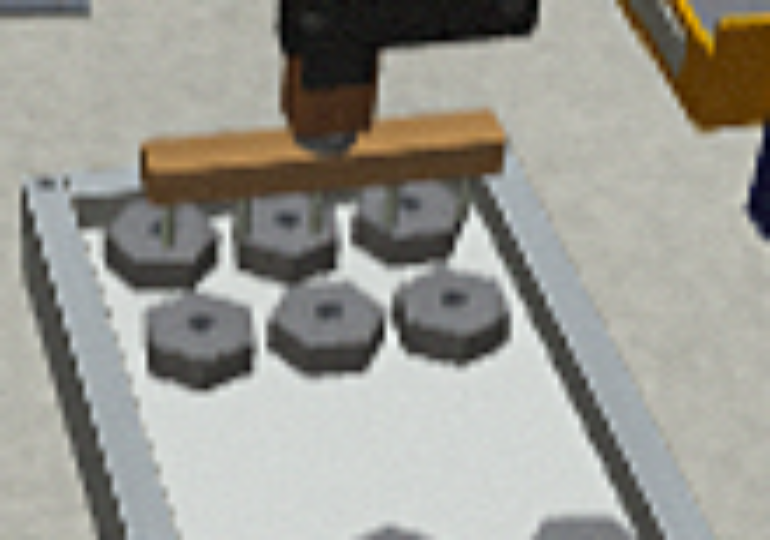

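```bash

python3 -m inch '[{"gripper":10,"linear":[-0.02,0.08,0.2],"delta_rot":[0,0,0]},{"gripper":10,"linear":[-0.02,0.08,0.38],"delta_rot":[0,0,0]},{"gripper":10,"linear":[-0.02,0.08,0.38],"delta_rot":[0,0,0]}]'; python3 go.py .5868 .0212 .1265 89.6
python3 - <<'E'
from h import *
d=r.snapshot('side');cv2.imwrite('pics/b9s.png',cv2.resize(d['pixels'][160:250,280:390,::-1],None,fx=7,fy=6))
b=tobox(P(d))
m=(abs(b[...,0])<.073)&(b[...,1]>.02)&(b[...,1]<.134)&(b[...,2]>.051)&(b[...,2]<.063)
l=cv2.connectedComponentsWithStats(m.astype(np.uint8))
for i in range(1,l[0]):
    q=b[l[1]==i]*1000
    if len(q)>20: print(len(q),q.min(0).round(),q.max(0).round())
E
```

```text
time_s: 18.42
position: [0.5874, 0.0214, 0.155]
ee_rot: [-0.011, -3.141, -0.0]
contact_force: [0.4, -0.1, -3.2]
opening: 0.0217
t 18.43 pos [0.5874 0.0214 0.155 ] F [ 0.45 -0.09 -3.25] tq [-0.    0.02 -0.04] open 0.0217
linear [ 0.022 -0.008  1.142] rot [ 0.    -0.004 -0.001]
87 [27. 89. 51.] [ 64. 118.  59.]
110 [-65.  87.  51.] [-26. 128.  59.]
90 [-14.  85.  51.] [ 18. 115.  60.]
147 [27. 29. 51.] [64. 71. 59.]
149 [-19.  30.  51.] [21. 69. 59.]
152 [-62.  30.  51.] [-25.  72.  58.]
```

View pics/b9s.png

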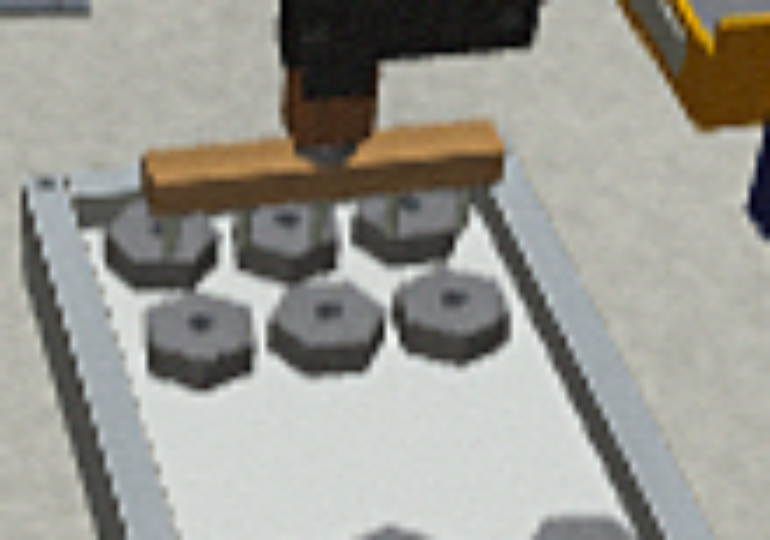

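```bash

python3 -m inch '[{"gripper":10,"linear":[0,-0.02,0.3],"delta_rot":[0,0,0]},{"gripper":10,"linear":[0,-0.02,0.46],"delta_rot":[0,0,0]},{"gripper":10,"linear":[0,-0.02,0.46],"delta_rot":[0,0,0]}]'; python3 go.py .5868 .0212 .1265 89.6
```

```text
time_s: 18.85
position: [0.5872, 0.0208, 0.1432]
ee_rot: [-0.011, -3.14, -0.0]
contact_force: [0.4, -0.7, -2.7]
opening: 0.0221
t 18.85 pos [0.5872 0.0208 0.1432] F [ 0.4  -0.74 -2.66] tq [-0.01  0.04 -0.05] open 0.0221
linear [0.017 0.014 0.668] rot [ 0.001 -0.009 -0.002]
```

Clear, so I go down into the gap.

```bash

python3 -m inch '[{"gripper":10,"linear":[0,0,0.3],"delta_rot":[0,0,0]},{"gripper":10,"linear":[0,0,0.6],"delta_rot":[0,0,0]},{"gripper":10,"linear":[0,0,0.66],"delta_rot":[0,0,0]},{"gripper":10,"linear":[0,0,0.66],"delta_rot":[0,0,0]}]'; python3 go.py .5868 -.0358 .1265 89.6
```

```text
time_s: 19.35
position: [0.5876, 0.0208, 0.127]
ee_rot: [-0.011, -3.141, -0.0]
contact_force: [0.9, 0.3, -2.0]
opening: 0.0216
t 19.35 pos [0.5876 0.0208 0.127 ] F [ 0.91  0.33 -1.98] tq [ 0.03  0.   -0.04] open 0.0216
linear [ 0.014 -2.266  0.02 ] rot [ 0.001 -0.003 -0.002]
```

```bash

python3 -m inch '[{"gripper":10,"linear":[0,-0.3,0],"delta_rot":[0,0,0]},{"gripper":10,"linear":[0,-0.6,0],"delta_rot":[0,0,0]},{"gripper":10,"linear":[0,-0.9,0],"delta_rot":[0,0,0]},{"gripper":10,"linear":[0,-1.2,0],"delta_rot":[0,0,0]}]'; python3 go.py .5868 -.0358 .1265 89.6
python3 -m inch '[{"gripper":10,"linear":[0,-0.3,0],"delta_rot":[0,0,0]},{"gripper":10,"linear":[0,-0.6,0],"delta_rot":[0,0,0]},{"gripper":10,"linear":[0,-0.9,0],"delta_rot":[0,0,0]},{"gripper":10,"linear":[0,-1.06,0],"delta_rot":[0,0,0]},{"gripper":10,"linear":[0,-1.06,0],"delta_rot":[0,0,0]}]'; python3 go.py .5868 -.0358 .1265 89.6
```

```text
time_s: 19.85
position: [0.5874, -0.0097, 0.1274]
ee_rot: [0.012, 3.141, 0.001]
contact_force: [-1.0, 1.6, -1.7]
opening: 0.0217
t 19.85 pos [ 0.5874 -0.0097  0.1274] F [-0.97  1.64 -1.71] tq [ 0.47  0.02 -0.03] open 0.0217
linear [ 0.017 -1.046  0.035] rot [ 0.002  0.001 -0.005]
time_s: 20.48
position: [0.5873, -0.0364, 0.1273]
ee_rot: [0.011, 3.141, -0.002]
contact_force: [-0.4, -0.6, -2.3]
opening: 0.0219
t 20.48 pos [ 0.5873 -0.0364  0.1273] F [-0.41 -0.62 -2.25] tq [ 0.04 -0.04 -0.01] open 0.0219
linear [0.019 0.026 0.03 ] rot [-0.007  0.001 -0.002]
```

```bash

python3 -m inch '[{"gripper":10,"linear":[0,0.1,-0.3],"delta_rot":[0,0,0]},{"gripper":10,"linear":[0,0.1,-2],"delta_rot":[0,0,0]},{"gripper":10,"linear":[0,0.5,-3.4],"delta_rot":[0,0,0]},{"gripper":10,"linear":[0,2.5,-3.8],"delta_rot":[0,0,0]},{"gripper":10,"linear":[1,4.5,-3.8],"delta_rot":[0,0,0.3]}]'; python3 go.py .4874 .3168 .215 78.9
```

```text
time_s: 21.1
position: [0.5658, 0.0778, 0.2246]
ee_rot: [0.081, 3.133, -0.0]
contact_force: [0.7, 0.5, -1.9]
opening: 0.0219
t 21.1 pos [0.5658 0.0778 0.2246] F [ 0.65  0.47 -1.86] tq [ 0.1   0.09 -0.03] open 0.0219
linear [3.625 9.388 0.356] rot [0.003 0.051 1.019]
```

```bash

python3 -m inch '[{"gripper":10,"linear":[0.9,2.1,0],"delta_rot":[0,0,0.4]},{"gripper":10,"linear":[1.8,4.4,0],"delta_rot":[0,0,0.8]},{"gripper":10,"linear":[2.7,6.6,0],"delta_rot":[0,0,1.0]},{"gripper":10,"linear":[3.4,8.6,0],"delta_rot":[0,0,1.0]},{"gripper":10,"linear":[3.4,8.9,0],"delta_rot":[0,0,1.0]}]'; python3 go.py .4874 .3168 .16 78.9
python3 - <<'E'
from h import *
for n in("side","top"):
    d=r.snapshot(n);b=tobox(P(d));dz={"side":0,"top":-.0017}[n]
    m=(abs(b[...,0])<.0725)&(abs(b[...,1])<.134)&(b[...,2]>.050+dz)&(b[...,2]<.066)
    l=cv2.connectedComponentsWithStats(m.astype(np.uint8))
    for i in range(1,l[0]):
        q=b[l[1]==i]*1000
        if len(q)>40: print(n,len(q),q.min(0).round(),q.max(0).round(),((q.min(0)+q.max(0))/2).round())
    if n=="side": c=d['pixels'][150:290,270:400,::-1]
    else: c=d['pixels'][105:215,130:380,::-1]
    cv2.imwrite(f'pics/c1{n}.png',cv2.resize(c,None,fx=3.2 if n=='top' else 5,fy=3.2 if n=='top' else 4))
E
```

```text
time_s: 21.72
position: [0.4872, 0.3067, 0.2229]
ee_rot: [0.287, 3.128, 0.001]
contact_force: [0.4, -0.1, -2.4]
opening: 0.0215
t 21.73 pos [0.4872 0.3067 0.2229] F [ 0.43 -0.14 -2.4 ] tq [-0.11 -0.01  0.01] open 0.0215
linear [0.068 0.395 2.514] rot [0.005 0.002 0.075]
side 151 [-64.  89.  50.] [-26. 134.  61.] [-45. 111.  55.]
side 141 [25. 90. 50.] [ 64. 133.  59.] [ 44. 112.  55.]
side 142 [-19.  87.  50.] [ 18. 134.  60.] [ -0. 110.  55.]
side 166 [ 25. -16.  50.] [62. 25. 58.] [43.  4. 54.]
side 340 [-57. -19.  50.] [20. 23. 59.] [-18.   2.  55.]
side 206 [  31. -107.   50.] [ 72. -68.  60.] [ 51. -88.  55.]
side 411 [ -68. -107.   50.] [ 10. -65.  59.] [-29. -86.  55.]
top 181 [  29. -105.   48.] [ 70. -67.  60.] [ 50. -86.  54.]
top 188 [24. 92. 48.] [ 64. 126.  58.] [ 44. 109.  53.]
top 189 [ 23. -14.  48.] [61. 26. 58.] [42.  6. 53.]
top 361 [-59. -15.  48.] [18. 22. 62.] [-21.   3.  55.]
top 190 [-21.  87.  48.] [ 17. 127.  60.] [ -2. 107.  54.]
top 374 [ -69. -105.   48.] [  8. -64.  58.] [-31. -84.  53.]
top 195 [-67.  90.  49.] [-28. 127.  60.] [-47. 108.  54.]
```

View pics/c1side.png

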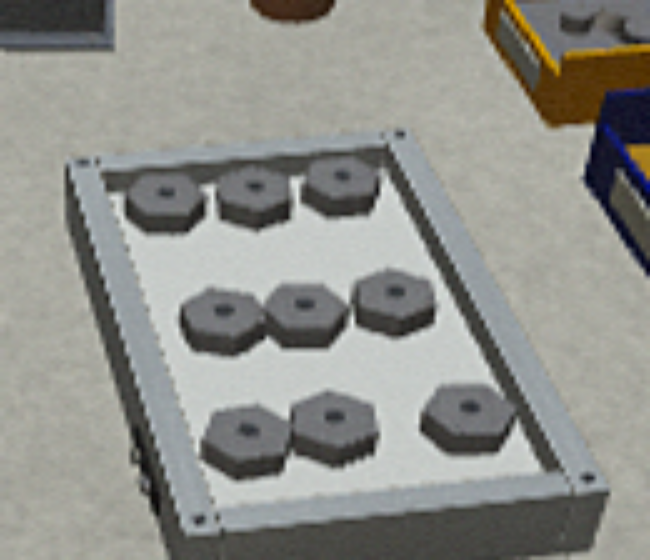

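View pics/c1top.png

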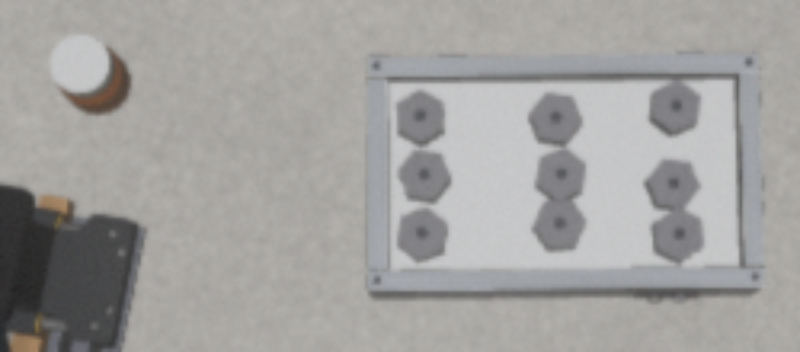

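Both views show a 3-3-3 layer, all flat: end row at y≈109, middle row at y≈3, far row at y≈-86. Now I return the rake.

```bash

python3 -m inch '[{"gripper":10,"linear":[0.05,0.3,0.6],"delta_rot":[0,0,0.07]},{"gripper":10,"linear":[0.05,0.36,1.6],"delta_rot":[0,0,0.07]},{"gripper":10,"linear":[0.05,0.36,2.1],"delta_rot":[0,0,0.07]},{"gripper":10,"linear":[0.05,0.36,2.1],"delta_rot":[0,0,0.07]}]'; python3 go.py .4874 .3168 .145 78.9
python3 - <<'E'
from h import *
d=r.snapshot('side');cv2.imwrite('pics/c2s.png',cv2.resize(d['pixels'][70:190,210:320,::-1],None,fx=6.5,fy=5))
E
```

```text
time_s: 22.32
position: [0.489, 0.3113, 0.1682]
ee_rot: [-0.314, -3.123, 0.003]
contact_force: [-0.3, -0.3, -2.0]
opening: 0.0216
t 22.32 pos [0.489  0.3113 0.1682] F [-0.28 -0.29 -1.97] tq [ 0.01 -0.01 -0.02] open 0.0216
linear [0.105 0.205 0.929] rot [-0.014 -0.021 -0.046]
```

View pics/c2s.png

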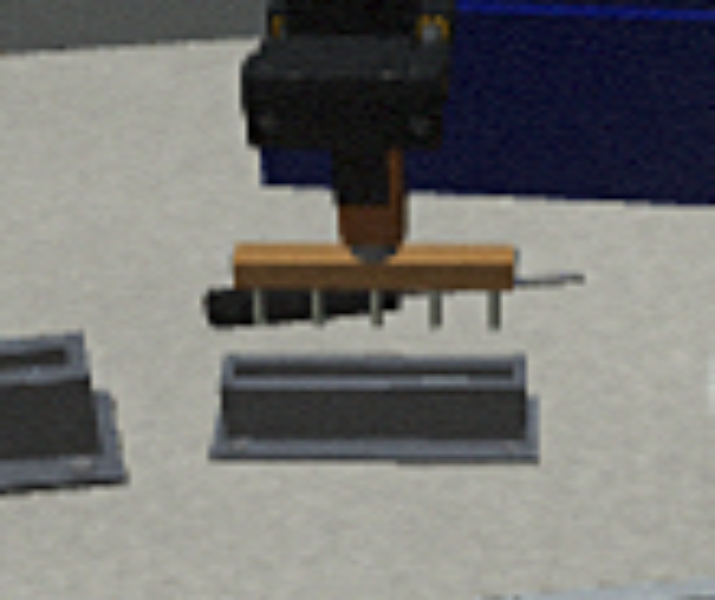

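```bash

python3 -m inch '[{"gripper":10,"linear":[0.08,0.18,0.1],"delta_rot":[0,0,-0.04]},{"gripper":10,"linear":[0.08,0.18,0.5],"delta_rot":[0,0,-0.04]},{"gripper":10,"linear":[0.08,0.18,0.7],"delta_rot":[0,0,-0.04]},{"gripper":10,"linear":[0.08,0.18,0.7],"delta_rot":[0,0,-0.04]}]'; python3 go.py .4874 .3168 .145 78.9
```

```text
time_s: 22.88
position: [0.4879, 0.3171, 0.1516]
ee_rot: [-0.302, -3.126, 0.001]
contact_force: [0.7, -0.8, -2.1]
opening: 0.0219
t 22.88 pos [0.4879 0.3171 0.1516] F [ 0.7  -0.81 -2.08] tq [-0.01  0.01  0.03] open 0.0219
linear [ 0.018 -0.015  0.265] rot [-0.006 -0.009  0.006]
```

```bash

python3 -m inch '[{"gripper":10,"linear":[0.02,-0.01,0.3],"delta_rot":[0,0,0]},{"gripper":10,"linear":[0.02,-0.01,0.6],"delta_rot":[0,0,0]},{"gripper":10,"linear":[0.02,-0.01,0.8],"delta_rot":[0,0,0]},{"gripper":10,"linear":[0.02,-0.01,0.8],"delta_rot":[0,0,0]}]'; python3 go.py .4874 .3168 .105 78.9
python3 - <<'E'
from h import *
d=r.snapshot('side');cv2.imwrite('pics/c3s.png',cv2.resize(d['pixels'][70:190,210:320,::-1],None,fx=6.5,fy=5))
E
```

```text
time_s: 23.38
position: [0.4875, 0.3169, 0.1316]
ee_rot: [-0.303, -3.126, 0.001]
contact_force: [0.5, 1.4, -2.5]
opening: 0.0219
t 23.38 pos [0.4875 0.3169 0.1316] F [ 0.45  1.44 -2.48] tq [-0.01 -0.07  0.03] open 0.0219
linear [ 0.003 -0.005  1.065] rot [-0.005 -0.008  0.005]
```

View pics/c3s.png

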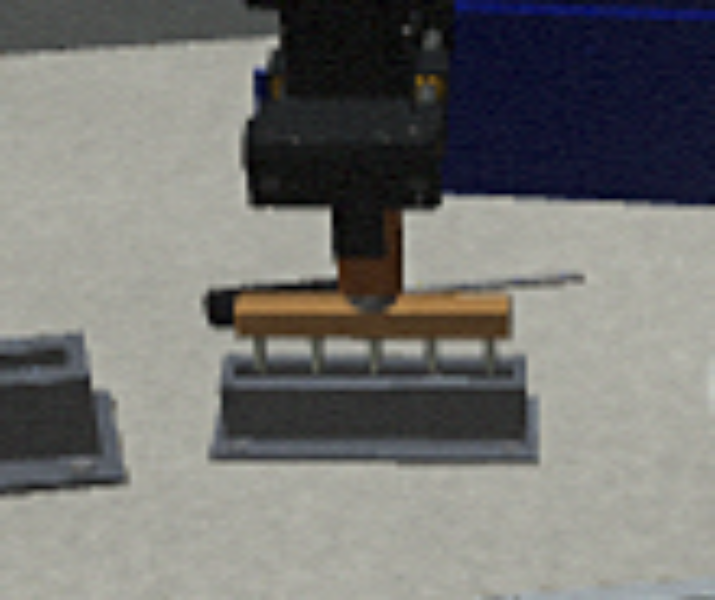

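The pegs are entering the slot at (370,370). I go down.

```bash

python3 -m inch '[{"gripper":10,"linear":[0,0,0.3],"delta_rot":[0,0,0]},{"gripper":10,"linear":[0,0,0.6],"delta_rot":[0,0,0]},{"gripper":10,"linear":[0,0,0.9],"delta_rot":[0,0,0]},{"gripper":10,"linear":[0,0,1.0],"delta_rot":[0,0,0]},{"gripper":10,"linear":[0,0,1.0],"delta_rot":[0,0,0]}]'; python3 go.py .4874 .3168 .105 78.9
```

```text
time_s: 24.05
position: [0.4878, 0.3171, 0.107]
ee_rot: [-0.303, -3.126, 0.0]
contact_force: [0.9, 0.2, -1.9]
opening: 0.022
t 24.05 pos [0.4878 0.3171 0.107 ] F [ 0.85  0.25 -1.88] tq [0.03 0.01 0.  ] open 0.022
linear [ 0.014 -0.013  0.078] rot [-0.002 -0.003  0.006]
```

```bash

python3 -m inch '[{"gripper":10,"linear":[0.01,-0.01,0.04],"delta_rot":[0,0,0]},{"gripper":10,"linear":[0.01,-0.01,0.08],"delta_rot":[0,0,0]},{"gripper":10,"linear":[0.01,-0.01,0.08],"delta_rot":[0,0,0]}]'; python3 go.py .4874 .3168 .105 78.9
```

```text
time_s: 24.42
position: [0.4877, 0.3169, 0.1053]
ee_rot: [0.303, 3.127, 0.0]
contact_force: [1.4, -0.6, -1.8]
opening: 0.0215
t 24.43 pos [0.4877 0.3169 0.1053] F [ 1.42 -0.59 -1.76] tq [ 0.01 -0.01  0.04] open 0.0215
linear [ 0.009 -0.007  0.014] rot [0.    0.001 0.005]
```

```bash

python3 -m inch '[{"gripper":10,"linear":[0,0,0.03],"delta_rot":[0,0,0]},{"gripper":10,"linear":[0,0,0.03],"delta_rot":[0,0,0]}]'; python3 go.py .4874 .3168 .105 78.9
```

```text
time_s: 24.68
position: [0.4878, 0.317, 0.105]
ee_rot: [0.303, 3.127, 0.0]
contact_force: [-0.8, -0.4, 2.8]
opening: 0.0219
t 24.68 pos [0.4878 0.317  0.105 ] F [-0.79 -0.4   2.79] tq [-0.08  0.15 -0.01] open 0.0219
linear [ 0.014 -0.009  0.   ] rot [0.002 0.003 0.006]
```

Seated. I open the gripper.

```bash

python3 -m inch '[{"gripper":30,"linear":[0,0,-0.01],"delta_rot":[0,0,0]},{"gripper":60,"linear":[0,0,-0.01],"delta_rot":[0,0,0]},{"gripper":87,"linear":[0,0,-0.01],"delta_rot":[0,0,0]},{"gripper":87,"linear":[0,0,-0.01],"delta_rot":[0,0,0]},{"gripper":87,"linear":[0,0,-0.01],"delta_rot":[0,0,0]}]'
python3 -m inch '[{"gripper":87,"linear":[0,0,0],"delta_rot":[0,0,0]},{"gripper":87,"linear":[0,0,0],"delta_rot":[0,0,0]},{"gripper":87,"linear":[0,0,-0.5],"delta_rot":[0,0,0]},{"gripper":87,"linear":[0,0,-2],"delta_rot":[0,0,0]},{"gripper":87,"linear":[0,0,-4],"delta_rot":[0,0,0]}]'
python3 -m inch '[{"gripper":87,"linear":[0,1,-0.5],"delta_rot":[0,0,0]},{"gripper":87,"linear":[0,3,-1],"delta_rot":[0,0,0]},{"gripper":87,"linear":[0,5,-1],"delta_rot":[0,0,0]},{"gripper":87,"linear":[0,6.5,-1],"delta_rot":[0,0,0]},{"gripper":87,"linear":[0,6.5,-1],"delta_rot":[0,0,0]}]'
python3 - <<'E'
from h import *
d=r.snapshot('top');cv2.imwrite('pics/d1t.png',d['pixels'][:,:,::-1]);p=P(d)
reg=p[165:240,130:185].reshape(-1,3)
for a,b in((.036,.048),(.058,.069),(.1,.2)):
    q=reg[(reg[:,2]>a)&(reg[:,2]<b)];print(a,len(q),rect(q[:,:2]) if len(q)>3 else None, np.median(q,0))
d=r.snapshot('side');cv2.imwrite('pics/d1s.png',d['pixels'][:,:,::-1])
E
```

```text
time_s: 25.3
position: [0.4877, 0.3169, 0.1048]
ee_rot: [0.303, 3.127, 0.0]
contact_force: [-0.4, -0.3, -0.0]
opening: 0.0621
time_s: 25.92
position: [0.4869, 0.3166, 0.2055]
ee_rot: [-0.303, -3.125, 0.002]
contact_force: [1.6, -0.2, -0.8]
opening: 0.0869
time_s: 26.55
position: [0.5187, 0.479, 0.2303]
ee_rot: [0.298, 3.126, 0.002]
contact_force: [-0.7, 0.6, -0.0]
opening: 0.0873
0.036 299 (array([488.2, 315.5]), array([ 34.4, 138.1]), 78.59) [0.48316478 0.30639541 0.04275777]
0.058 345 (array([489.1, 317. ]), array([ 21.8, 121.6]), 78.94) [0.4789679  0.31590227 0.06292054]
0.1 184 (array([488.9, 317. ]), array([23.8, 27.9]), 76.94) [0.48785484 0.31259063 0.14099621]
```

View pics/d1t.png

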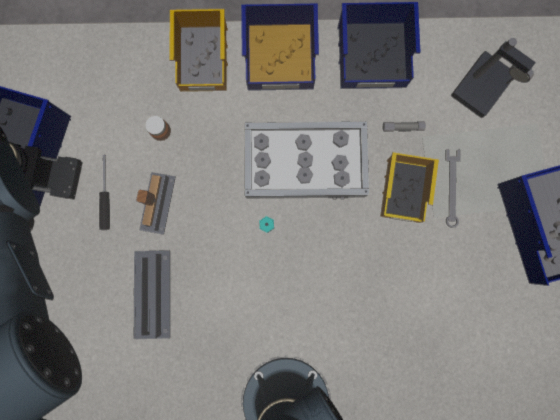

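View pics/d1s.png

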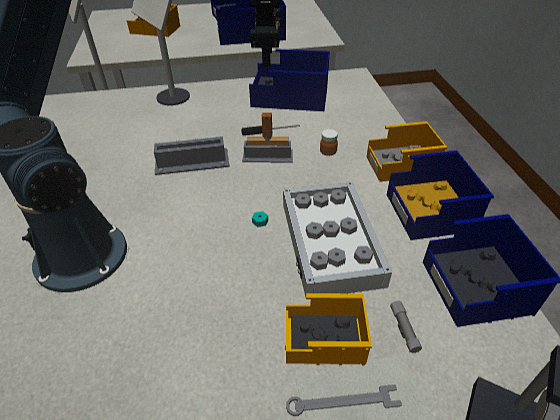

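The rake stands in its holder within 1 mm of where it started. The bystanders haven't moved, and all nine blanks lie flat.

```bash
python3 -c "
from workcell import r
print(r.finish_job())"
```

```text
the job is handed in; nothing more can be done
None
```

The blanks are raked out into one flat layer over the whole glass, and the rake is back in its holder. I handed the job in at about 27 s of the 72 s allowed; hand-in gives no verdict.

**What I did:**
- I pulled the top three blanks off the heap with the rake. They came down standing on edge, so I tipped them over with the pegs; one came to rest leaning on its neighbour, and I nudged it flat with the end peg.
- I felt for the glass near y = -18 mm and touched it at about 35 mm. The bed seemed nearly level, though I did not measure its slope separately.
- I pushed that row to the bare end with the pegs on the glass, then pushed the front lower row to the middle. That second push was done with the pegs about 2 mm above the glass. The row at the end wall stayed where it was.

**Last checks:**
- **Blanks:** both cameras show three rows of three, all flat, at about y = 109, 3 and -86 mm in the light box's frame. The blank nearest each patch middle is within about 22 mm; 37 mm is allowed.
- **Forces:** the highest reading on the glass was about 6.7 N. I only read the force at the end of each move, so shorter peaks would not show. The tool force while pushing blanks was about 4 N.
- **Rake:** it stands upright in its holder, within 1 mm of where it started, and the gripper is open and clear.
- **Other things:** the jar, gauge, spanner, screwdriver and turquoise nut look unmoved in the last pictures. I did not measure them.

No check failed or disagreed.

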